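# Clamp a weld section in the self-centring vice with its turnbuckle

## Robot

A 6-joint arm with a two-finger parallel gripper is mounted at the origin on the work surface. World frame = base frame: x ahead of the robot, y to its left, z up, the work surface at z = 0. Lengths are in mm, angles in degrees, forces in N, time in s.
With the tool pointing down it reaches from about 325 to 775 mm from the base axis. Payload 5.5 kg.
Tool frame: the origin (TCP) lies midway between the tips of the shut fingers; the grasp point (between the pads) lies ctrl.pinch_z behind it (ctrl.pinch_z is the distance from the TCP to the grasp point, in mm); z points along the fingers, x is the direction in which the jaws open and shut, and the axes are right-handed (so a half turn about z gives the same grasp; the last joint's range is limited). The gripper opens to 85 mm and grips with 20 to 120 N. Pads are 22 mm wide; open, the fingers measure 114 mm over their backs; the gripper's body (76 mm by 85 mm) begins 54 mm behind the grasp point. The pads swing forward as they close: fully open they stand 13 mm farther back than shut.
Start: joints at [62.069, 5.22, 70.514, -0, 104.267, -3.249], TCP at [250.565, 545.191, 231.275] pointing down, gripper open.
Joint ranges: [-164.24, 164.24], [-49.07, 125.15], [9.68, 141.18], [-86.29, 266.29], [3.28, 154.24], [-151.56, 151.56]. Speed limits (degrees/s): [147.25, 147.25, 172.46, 180, 180, 180].

## Interface

Orientations are given as [roll, pitch, yaw] about the fixed x, y, z axes, in that order (R = Rz(yaw) Ry(pitch) Rx(roll)).
In Python, from station import ctrl, viewer, close_job, models gives the robot as it stands. The module is installed in compiled form; this text tells all that it offers.
- The arm moves only by the tool move_arm, never from a script. Its argument "moves" is a list of rows, each a list of 5 numbers: the finger opening in m, from 0 to 0.0854, then the shift along the world's x, y, z in m, then the turn about the world's z in rad. A call has 1 to 8 rows; each row is the pose to reach, as a shift and turn from the pose measured when the call began; what a row does not reach only later rows make up. A row lasts 1/8 s, in which the tool goes at most 62.5 mm and 10.7 degrees, less where a joint would pass 70% of its speed; a pose out of reach is approached as far as the arm can. A call with a gripper value outside its range is refused whole. The fingers move at their own pace and stop on an object; "grip_force" is the grip in N (left out, the last holds). Time passes only in rows, so rows that repeat a pose let the fingers close. It gives the time, the measured TCP pose, the force and the opening at its end, in the units of the state.
- ctrl.get_state(): the state, without advancing time (a new reading comes with each control period).
- viewer.capture(name): name is "scene" or "side" or "wrist"; returns a dict with "frame" (384x512x3 uint8, blue, green, red), "fx", "fy", "cx", "cy" (pixels), "view" (4x4, takes a point from world to camera coordinates). Camera axes: x right, y up, looking along -z (the intrinsics and any distortion apply to the point x, -y, -z); pixel columns grow to the right and rows downward; lengths in mm; the calibration is good to about 2 mm. A picture is of the moment at which its call begins. There is no depth.
- close_job(): hands the job in, once; it reports no verdict.
Trained networks look in a picture, given as the dict that the camera call returned (one of the last four; its "shot" number tells which), for a name from the list of things; names that differ only in an ending like _2 or _b are one class to them, and where a whole thing is asked for, a point or a joint stands for the part that bears it (a point fixed in the world has none). Each returns a list of dicts, best first, with "conf" (0 to 1); they miss things now and then, are a little off and sometimes report something else, mostly with a low value. They report only what shows in the picture. A call takes as long as a camera call. They do not tell look-alikes from the thing itself.
- models.masks_of(name, picture): "region" (384x512 bool, what is visible of it) and "bbox" ([centre column, centre row, width, height] in pixels, round what is visible of it).
The state is a dict: "clock": time; "joint_pos": joint angles; "qd": joint speeds; "effort": joint torques, N m; "position": TCP position; "tcp_rot": TCP orientation; "force": force on the tool from outside, world axes, zero at the start; "wrist_torque": the same for the moment, N m; "opening": finger opening in mm.
Only numpy, scipy, OpenCV 4.12 (cv2) and the standard library are available. Lean on these libraries where they do the work, as an engineer would, in place of code of your own. Each camera call takes 0.05 s, during which the arm holds its last target. There are 200 camera calls.

## Task

Stand the aluminium weld section on the anvil of the specimen vice, etched face up, lengthways and square between the two rubber-faced jaws, and let go of it. Then turn the hexagonal turnbuckle body, regripping as needed, so that both jaws draw in together, until you feel the section gripped and the two rubber facings are squeezed by a good millimetre each: firmly held, not over-tightened. Leave the section clamped there, and leave the other things on the desk where they are.

Things in the scene. Friction and masses are not known exactly. Their poses are not given: they have to be found in the camera images.
- vice: Self-centring specimen vice screwed to the desk: grey base plate 190 (x) x 270 (y) x 16 mm, origin at the centre of its underside, z up, y along the turnbuckle and guide bars, x from the turnbuckle side to the jaw side (away from the robot within 20 degrees). Turnbuckle axis at x -55, seat at x +55 mm. Guide bars at x 5 and 83, tops 40 mm above the desk. Tallest parts: pillars, 117 mm above it.
- seat (a point): Centre of the specimen seat: top of the steel anvil between the jaws, 45 mm above the desk, 40 mm (x) by 50 mm (y); axes as the vice. The facings are 70 to 83 mm apart at the start, so a 62 mm long section goes in with 4 to 10 mm to spare at each end.
- turnbuckle_mid (a point): Middle of the turnbuckle body, on its axis, 100 mm above the desk; axes as the vice (it does not turn). The body is a steel hexagon 32 mm across flats, 78 mm long along y, running between two bearing pillars (inner faces 41 mm either side, 34 mm wide, tops 17 mm above the axis). It cannot move endways. 40 mm is free beside the hexagon in x, down to 58 mm below its axis.
- turnbuckle (a joint): Angle of the turnbuckle body, rad, 0 to 5.4; starts at 0 to 0.8. It grows and closes the vice when the top of the hexagon moves towards the jaws, away from the robot (right-handed about the vice's +y). At 0, and every 60 degrees, two flats stand upright, facing -x and +x. It turns against 0.6 N m of friction and stays where left; 1 N of clamping adds 0.0057 N m.
- left_lug (a point): Lug of the left jaw in which the left-hand threaded end is fixed, at its middle on the turnbuckle axis, 80 mm to +y of the turnbuckle's middle when the joint is 0 (20 mm thick). The multi-start thread draws each jaw in by 18 mm a turn (2.865 mm per rad), both equally.
- right_lug (a point): Lug of the right jaw, the mirror image of the left one, 80 mm to -y of the turnbuckle's middle when the joint is 0.
- jaw_left: Jaw on the vice's +y side: plate 58 mm wide, top 86 mm above the desk, black rubber facing from 50 to 84 mm above it. Its origin is the vice's at joint 0 and moves inwards (-y). New facings are 37.5 mm from the mid-plane at joint 0; each is worn back by an unknown 0 to 4 mm, so contact is to be felt. The rubber yields 1 mm per 50 N; 0.8 to 1.8 mm (40 to 90 N a jaw) holds the section properly.
- jaw_right: Jaw on the vice's -y side, the mirror image of the left one: its origin is the vice's at joint 0 and moves inwards (+y).
- section: The weld section: aluminium block 44 mm (x) by 62 mm (y) by 40 mm tall, 0.2 to 0.4 kg, dark etched hour-glass weld on top; origin at the centre of its underside. It starts etched face up on the desk. Clamped, its y lies along the vice's y, either way round: the jaws press its two 44 mm wide ends and the gripper holds it by the two long sides, 44 mm apart. May have swapped places with the resin mount.
- resin_mount: black round resin mount, 50 mm across and 28 mm tall, origin centre of underside; a bystander
- test_block: round steel hardness test block, 62 mm across and 16 mm tall, origin centre of underside; a bystander
- suspension: white plastic bottle with cap, 52 mm across and 130 mm tall, origin centre of underside; a bystander
- beaker: glass beaker, 68 mm across and 90 mm tall, origin centre of underside; a bystander
- slide_box: wooden slide box, 85 x 160 x 32 mm, origin centre of underside; a bystander
- brush: small brush, 170 mm long, lying on the desk; a bystander
Not all that is in view belongs to the job. Of the things shaped like the section, the aluminium one is meant.

How it is judged:
By the outcome, as a careful person would: the job done as asked, in the order asked, and still so for the second after the job is handed in, with the robot touching nothing.
It also fails if it takes over 72 s, if anything falls off the work surface, if the arm or the gripper's body presses on something with over 40 N, if the wrist force passes 120 N, or if a joint passes its speed limit or range.

## Working session

There is one attempt and no reset: what is moved stays moved. The work goes in short steps, Python scripts to look and compute and a tool call to move; the robot and the scene stay as the last step left them, time stands still between calls to the robot, and variables do not carry over. Pictures are saved under pics/ and viewed, about 8 in all and at most 12, crops included, and the job is handed in when it is done.

Besides the shell and the picture viewer there is one more tool, called after "Request:" by a JSON object that holds its "api" and its "payload". move_arm: Moves the arm, as the interface text tells. Its arguments: {"type":"object","properties":{"moves":{"type":"array"},"grip_force":{"type":"number"}},"required":["moves"]}

```bash
mkdir -p pics; cat > h.py <<'E'
import numpy as np, cv2
from station import ctrl, viewer, models
def ray(p,u,v):
    V=np.array(p["view"]);R=V[:3,:3];t=V[:3,3]
    o=-R.T@t
    d=R.T@np.array([(u-p["cx"])/p["fx"],-(v-p["cy"])/p["fy"],-1.])
    return o,d
def onz(p,u,v,z):
    o,d=ray(p,u,v);s=(z-o[2])/d[2];return o+s*d
def proj(p,X):
    V=np.array(p["view"]);X=np.atleast_2d(X);c=X@V[:3,:3].T+V[:3,3]
    return np.c_[p["cx"]+p["fx"]*c[:,0]/-c[:,2],p["cy"]-p["fy"]*c[:,1]/-c[:,2]]
E
python3 - <<'E'
from h import *
s=ctrl.get_state();print(s,ctrl.pinch_z)
ims=[]
for n in ["scene","side"]:
    p=viewer.capture(n);print(n,{k:p[k] for k in p if k!="frame"})
    cv2.imwrite(f"pics/{n}0.png",p["frame"]);
    for k in ["section","vice","turnbuckle","resin_mount","jaw_left","jaw_right","suspension","beaker","slide_box","test_block","brush"]:
        print(k,[(round(m["conf"],2),np.round(m["bbox"]).tolist()) for m in models.masks_of(k,p)][:3])
E
```

```text
{'clock': 0.0, 'joint_pos': array([ 6.20676127e+01,  5.26186151e+00,  7.05824588e+01, -2.11135905e-03,
        1.04266494e+02, -3.24928189e+00]), 'qd': array([ 0.06498426,  0.04411139, -0.05957436, -0.16258018, -0.09851077,
       -0.05892189]), 'effort': array([-2.06030410e-03, -4.58718145e+01, -4.18029356e+01, -1.87469573e-04,
        1.15364420e-02,  2.15100181e-05]), 'position': array([250.44377711, 544.91714201, 230.15818872]), 'tcp_rot': array([-1.79995763e+02,  1.10751898e-01,  6.53163804e+01]), 'force': array([-0.58870004, -1.0030186 , -0.17076005]), 'wrist_torque': array([-0.05703203,  0.01586676,  0.0040565 ]), 'opening': 85.46042712087393} 18.700000000000003
scene {'fx': 357.0575058849142, 'fy': 357.0575058849142, 'cx': 249.87514407518586, 'cy': 195.59488238755802, 'view': array([[-7.22047533e-01,  6.91728212e-01,  1.26270188e-02,
         4.52336715e+02],
       [-3.46684972e-01, -3.77554485e-01,  8.58639704e-01,
         8.43610229e+01],
       [ 5.98712694e-01,  6.15601082e-01,  5.12424060e-01,
        -1.40558334e+03],
       [ 0.00000000e+00,  0.00000000e+00,  0.00000
[... 1188 characters left out ...]
, 160.0, 22.0, 12.0]), (0.68, [187.0, 144.0, 19.0, 17.0]), (0.51, [197.0, 175.0, 19.0, 18.0])]
vice [(0.41, [252.0, 193.0, 51.0, 30.0])]
turnbuckle [(0.63, [249.0, 199.0, 18.0, 22.0]), (0.55, [329.0, 199.0, 41.0, 13.0])]
resin_mount [(0.42, [214.0, 153.0, 12.0, 10.0])]
jaw_left [(0.61, [253.0, 192.0, 51.0, 29.0]), (0.42, [278.0, 216.0, 51.0, 39.0])]
jaw_right [(0.58, [278.0, 216.0, 52.0, 39.0]), (0.17, [253.0, 194.0, 49.0, 30.0])]
suspension [(0.78, [262.0, 140.0, 16.0, 35.0])]
beaker [(0.81, [353.0, 243.0, 23.0, 32.0]), (0.25, [254.0, 190.0, 47.0, 26.0])]
slide_box [(0.63, [311.0, 305.0, 74.0, 57.0])]
test_block [(0.64, [288.0, 167.0, 14.0, 14.0])]
brush [(0.95, [329.0, 199.0, 45.0, 13.0])]
```

```bash
python3 - <<'E'
import cv2,numpy as np
a=cv2.imread("pics/scene0.png")[130:330,140:440]; b=cv2.imread("pics/side0.png")[90:330,150:400]
cv2.imwrite("pics/s1.png",cv2.resize(a,None,fx=2.6,fy=2.6,interpolation=3));cv2.imwrite("pics/s2.png",cv2.resize(b,None,fx=2.4,fy=2.4,interpolation=3))
E
```

```text
(no output)
```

View pics/s1.png

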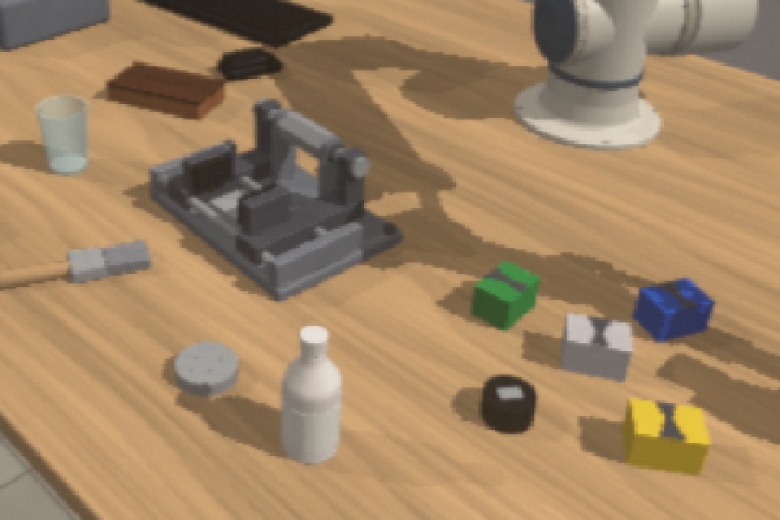

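View pics/s2.png

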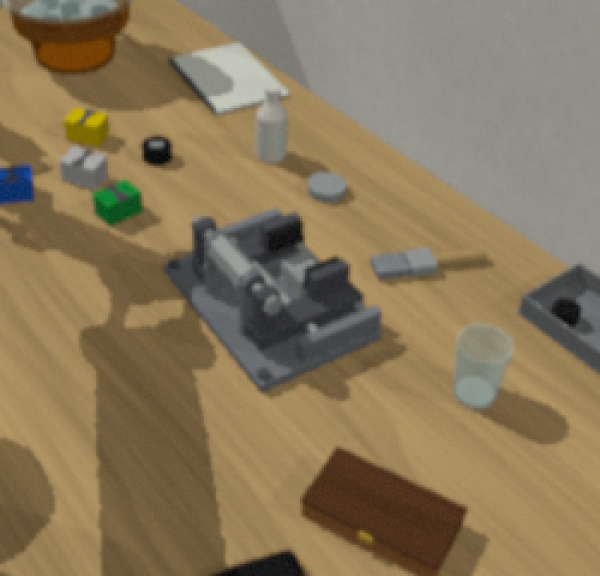

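Seen in the scene picture: the section look-alikes are green (334,243), silver-grey (370,263), blue (399,249) and yellow (396,297). The aluminium one is the silver-grey block at (370,263), or (185,160) in the side view. The vice is at (243,204).

```bash
python3 - <<'E'
from h import *
from scipy.optimize import least_squares
P={}
for n in ["scene","side"]: P[n]=viewer.capture(n)
a,b=P["scene"],P["side"]
def tri(u1,u2):
    o1,d1=ray(a,*u1);o2,d2=ray(b,*u2)
    A=np.c_[d1,-d2];s=np.linalg.lstsq(A,o2-o1,rcond=None)[0]
    return (o1+s[0]*d1+o2+s[1]*d2)/2,np.linalg.norm(o1+s[0]*d1-o2-s[1]*d2)
print(tri((370,263),(185,160)))
for n,u in dict(silver=(370,257),green=(334,237),blue=(400,243),yellow=(396,289)).items(): print(n,onz(a,*u,40))
print("vice",onz(a,243,204,50)," bottle",onz(a,259,306,0),"mount",onz(a,336,280,28))
w=viewer.capture("wrist");print(w["fx"],w["cx"],w["cy"]);V=np.array(w["view"]);print(V[:3,:3],-V[:3,:3].T@V[:3,3])
cv2.imwrite("pics/w0.png",w["frame"])
for k in ["section"]:
  for m in models.masks_of(k,w):print(k,round(m["conf"],2),m["bbox"],cv2.mean(w["frame"],m["region"].astype(np.uint8)),onz(w,m["bbox"][0],m["bbox"][1],40))
E
```

```text
(array([478.0654356 , 292.73452046,  17.92549743]), np.float64(6.0980623453023055))
silver [479.45671863 292.33269851  40.        ]
green [477.03555553 180.03128969  40.        ]
blue [367.32788686 318.00179632  40.        ]
yellow [536.34826617 391.93427569  40.        ]
vice [ 556.6545789 -104.7118426   50.       ]  bottle [776.28760847 186.89797352   0.        ] mount [601.76320563 274.31588824  28.        ]
334.6364617388876 251.6991488350595 194.55403829526804
[[ 4.17359656e-01  9.08741345e-01 -2.93431268e-04]
 [-8.74191474e-01  4.01403628e-01 -2.73247862e-01]
 [-2.48193846e-01  1.14299149e-01  9.61943616e-01]] [187.11190174 573.77458932 373.28677362]
section 0.8 [143.4, 329.0, 9.7, 33.3] (76.0125, 36.2625, 18.316666666666666, 0.0) [368.74066783 350.94835036  40.        ]
```

View pics/w0.png

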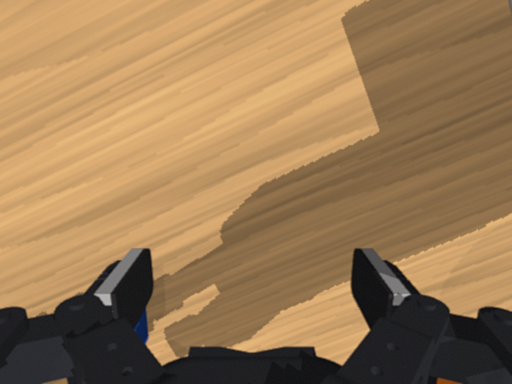

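Request:
{"api": "move_arm", "payload": {"moves": [[0.085,0.03,-0.033,0,0],[0.085,0.065,-0.072,0,0],[0.085,0.105,-0.115,0,0],[0.085,0.145,-0.16,0,0],[0.085,0.18,-0.2,0,0],[0.085,0.21,-0.235,0,0],[0.085,0.225,-0.25,0,0],[0.085,0.228,-0.253,0,0]]}}

```text
clock: 2.4
position: [479.1, 291.7, 231.2]
tcp_rot: [-180.0, -0.0, 65.2]
force: [0.5, 0.2, 0.4]
opening: 85.0
```

```bash
python3 - <<'E'
from h import *
w=viewer.capture("wrist")
cv2.imwrite("pics/w1.png",w["frame"])
s=ctrl.get_state();print(s["clock"],s["position"],s["tcp_rot"])
for m in models.masks_of("section",w):
    r=m["region"].astype(np.uint8)
    print(round(m["conf"],2),m["bbox"],cv2.mean(w["frame"],r)[:3],onz(w,m["bbox"][0],m["bbox"][1],40))
E
```

```text
2.45 [478.75973794 292.16931038 231.15235358] [-1.79974046e+02 -2.86571675e-03  6.52846584e+01]
0.95 [160.4, 206.0, 72.3, 71.4] (61.970218398411646, 124.07180675049636, 46.24420913302449) [472.80350073 188.85988759  40.        ]
0.8 [254.3, 168.9, 68.7, 72.9] (162.8238880918221, 165.2668579626973, 172.9619799139168) [478.03714045 294.42482367  40.        ]
0.69 [367.4, 176.8, 74.0, 72.0] (20.990512333965846, 158.00853889943073, 183.22960151802656) [533.76203289 395.72135811  40.        ]
0.65 [226.8, 52.9, 52.8, 78.7] (164.8086785009862, 88.02704987320371, 51.71625810087348) [368.27750237 316.79950197  40.        ]
```

View pics/w1.png

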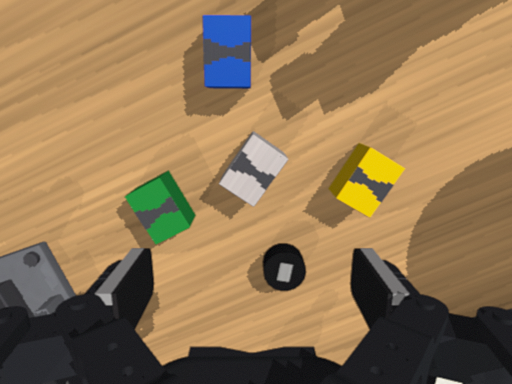

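The wrist view confirms it. The silver-grey aluminium block is at (254,169), the green one at (160,206), the blue at (227,53), the yellow at (367,177) and the resin mount at (284,268).

```bash
cat >> h.py <<'E'
def toprect(w,bb,z,thr=None):
    u,v,ww,hh=bb;sub=np.zeros(w["frame"].shape[:2],np.uint8)
    sub[int(v-hh/2-4):int(v+hh/2+4),int(u-ww/2-4):int(u+ww/2+4)]=1
    hsv=cv2.cvtColor(w["frame"],cv2.COLOR_BGR2HSV)
    m=((hsv[...,1]<60)&(sub>0)).astype(np.uint8)
    m=cv2.morphologyEx(m,cv2.MORPH_OPEN,np.ones((3,3)))
    n,l,st,_=cv2.connectedComponentsWithStats(m);k=1+np.argmax(st[1:,4]);c=np.max(cv2.findContours((l==k).astype(np.uint8),0,1)[0:1][0],axis=0) if 0 else max(cv2.findContours((l==k).astype(np.uint8),cv2.RETR_EXTERNAL,cv2.CHAIN_APPROX_NONE)[0],key=len)
    pts=np.array([onz(w,x,y,z)[:2] for x,y in c[:,0]],np.float32)
    return cv2.minAreaRect(pts),m
E
python3 - <<'E'
from h import *
w=viewer.capture("wrist")
(r,m)=toprect(w,[254.3,168.9,68.7,72.9],40)
print(r, cv2.boxPoints(r))
V=np.array(w["view"]);print(-V[:3,:3].T@V[:3,3])
vis=w["frame"].copy();print(np.percentile(w["frame"][150:190,240:270].reshape(-1,3),[5,50,95],axis=0))
q=proj(w,np.c_[cv2.boxPoints(r),[40]*4]).astype(int)
cv2.polylines(vis,[q],True,(0,0,255),1)
cv2.imwrite("pics/c1.png",cv2.resize(vis[110:230,190:320],None,fx=4,fy=4,interpolation=0))
E
```

```text
((478.19134521484375, 292.7200012207031), (45.386688232421875, 64.39873504638672), 30.7027530670166) [[442.2385  308.81906]
 [475.11948 253.44722]
 [514.14417 276.62094]
 [481.2632  331.9928 ]]
[414.84698825 321.31236969 373.26319469]
[[ 79.  75.  75.]
 [192. 195. 204.]
 [199. 202. 212.]]
```

View pics/c1.png

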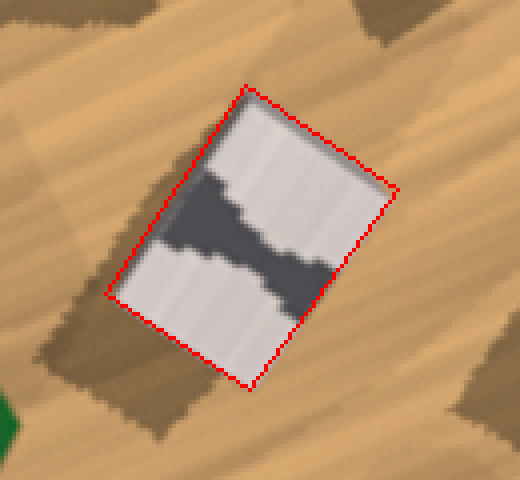

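Request:
{"api": "move_arm", "payload": {"moves": [[0.085,0.0,0.0,-0.01,-0.15],[0.085,0.001,0.001,-0.04,-0.32],[0.085,0.001,0.001,-0.08,-0.48],[0.085,0.001,0.001,-0.12,-0.604],[0.085,0.001,0.001,-0.16,-0.604],[0.085,0.001,0.001,-0.195,-0.604],[0.085,0.001,0.001,-0.218,-0.604],[0.085,0.001,0.001,-0.223,-0.604]], "grip_force": 50}}

```text
clock: 3.55
position: [476.9, 294.9, 6.3]
tcp_rot: [-179.9, 0.2, 30.9]
force: [1.2, -0.2, 0.3]
opening: 85.0
```

Request:
{"api": "move_arm", "payload": {"moves": [[0.085,0.0025,-0.002,0.003,0],[0.04,0.0025,-0.002,0.003,0],[0.04,0.0025,-0.002,0.003,0],[0.04,0.0025,-0.002,0.003,0],[0.04,0.0025,-0.002,0.003,0]], "grip_force": 60}}

```text
clock: 4.18
position: [480.1, 293.2, 10.6]
tcp_rot: [-179.9, 0.1, 30.9]
force: [-0.5, 0.3, 6.6]
opening: 43.1
```

Request:
{"api": "move_arm", "payload": {"moves": [[0.04,0,0,0.03,0],[0.04,0,0,0.08,0],[0.04,0.005,-0.04,0.13,0],[0.04,0.015,-0.09,0.18,-0.1],[0.04,0.025,-0.14,0.23,-0.2],[0.04,0.035,-0.195,0.27,-0.3],[0.04,0.045,-0.25,0.3,-0.4],[0.04,0.055,-0.305,0.31,-0.54]]}}

```text
clock: 5.18
position: [531.9, 5.1, 316.2]
tcp_rot: [-179.9, 0.0, -0.2]
force: [0.8, 0.2, -3.0]
opening: 43.1
```

Request:
{"api": "move_arm", "payload": {"moves": [[0.04,0.008,-0.05,0,0],[0.04,0.015,-0.1,0,0],[0.04,0.02,-0.135,0,0],[0.04,0.022,-0.153,0,0],[0.04,0.022,-0.153,0,0]]}}

```text
clock: 5.8
position: [553.8, -148.6, 315.0]
tcp_rot: [-179.9, 0.1, -0.3]
force: [-0.1, -0.6, -3.0]
opening: 43.4
```

```bash
python3 - <<'E'
from h import *
w=viewer.capture("wrist")
s=ctrl.get_state();print(s["clock"],s["position"],s["tcp_rot"],s["force"],s["opening"])
np.save("w2.npy",w,allow_pickle=True)
cv2.imwrite("pics/w2.png",cv2.resize(w["frame"],(800,600),interpolation=2))
E
```

```text
5.85 [ 553.81496617 -147.56119396  315.49884193] [-1.79866512e+02  8.68068027e-02 -2.51602939e-01] [ 0.99720394  0.28780769 -1.71842142] 43.162117094442415
```

View pics/w2.png

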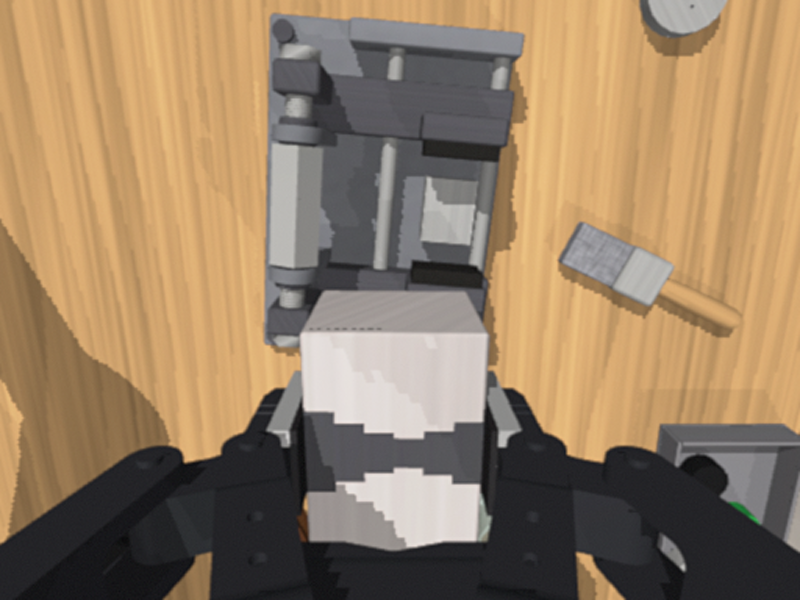

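```bash
python3 - <<'E'
from h import *
w=np.load("w2.npy",allow_pickle=True).item()
hsv=cv2.cvtColor(w["frame"],cv2.COLOR_BGR2HSV)
m=np.zeros((384,512),np.uint8);m[108:162,266:308]=1
a=((hsv[...,2]>125)&(m>0)).astype(np.uint8)
a=cv2.morphologyEx(a,cv2.MORPH_OPEN,np.ones((3,3)))
n,l,st,c=cv2.connectedComponentsWithStats(a);k=1+np.argmax(st[1:,4]);print(st[1:])
ct=max(cv2.findContours((l==k).astype(np.uint8),cv2.RETR_EXTERNAL,cv2.CHAIN_APPROX_NONE)[0],key=len)
pts=np.array([onz(w,x,y,45)[:2] for x,y in ct[:,0]],np.float32)
r=cv2.minAreaRect(pts);print("anvil",r)
# base plate left edge
E_=[]
for row in range(20,200,4):
    s=hsv[row,140:230,1]; 
    idx=np.where(s<70)[0]
    if len(idx): E_.append(onz(w,140+idx[0]-.5,row,16)[:2])
E_=np.array(E_);vx,vy,x0,y0=cv2.fitLine(E_.astype(np.float32),cv2.DIST_HUBER,0,.01,.01).ravel();print("edge dir",np.degrees(np.arctan2(vy,vx)),x0,y0)
# hex: bright pixels
m[:]=0;m[85:178,170:210]=1
a=((hsv[...,2]>110)&(hsv[...,1]<60)&(m>0)).astype(np.uint8)
n,l,st,c=cv2.connectedComponentsWithStats(a);k=1+np.argmax(st[1:,4]);print(st[k])
ct=max(cv2.findContours((l==k).astype(np.uint8),cv2.RETR_EXTERNAL,cv2.CHAIN_APPROX_NONE)[0],key=len)
print("hex",cv2.minAreaRect(np.array([onz(w,x,y,112)[:2] for x,y in ct[:,0]],np.float32)))
big=cv2.resize(w["frame"][0:230,160:350],None,fx=3.1,fy=2.6,interpolation=2)
V=np.array(w["view"]);print(-V[:3,:3].T@V[:3,3])
for row in (100,120,140,160): print(row,[int(v) for v in hsv[row,172:212,2]])
E
```

```text
[[ 266  113   42   49 1265]
 [ 266  114    5   27  106]
 [ 295  117    4   10   36]]
anvil ((596.0870361328125, -123.90350341796875), (58.06558609008789, 51.13033676147461), 89.70658111572266)
edge dir 84.86079 447.68933 -107.06911
[ 170   85   40   93 3098]
hex ((490.048828125, -111.90148162841797), (94.40354919433594, 40.482967376708984), 85.90052032470703)
[553.84077699 -80.0279225  457.16890251]
100 [141, 154, 177, 187, 186, 186, 186, 185, 187, 185, 186, 185, 185, 185, 186, 185, 187, 184, 167, 143, 134, 133, 134, 134, 135, 134, 134, 133, 133, 134, 134, 134, 136, 133, 113, 98, 93, 95, 95, 93]
120 [135, 163, 184, 188, 188, 186, 187, 188, 187, 187, 187, 187, 186, 186, 187, 187, 188, 176, 147, 135, 134, 136, 135, 135, 135, 135, 135, 135, 135, 134, 136, 136, 133, 114, 97, 94, 94, 93, 93, 92]
140 [141, 172, 188, 187, 186, 187, 187, 187, 187, 186, 186, 187, 187, 187, 187, 188, 183, 156, 136, 134, 136, 136, 135, 136, 136, 135, 135, 136, 135, 137, 135, 136, 136, 139, 143, 141, 143, 135, 114, 98]
160 [154, 179, 188, 188, 187, 186, 187, 188, 187, 186, 187, 188, 187, 187, 188, 184, 167, 144, 134, 135, 135, 135, 135, 135, 136, 135, 135, 135, 137, 136, 134, 110, 83, 69, 70, 60, 59, 56, 55, 61]
```

```bash
cat >> h.py <<'E'
def vpts(pose,L):
    X,Y,psi=pose;c,s=np.cos(np.radians(psi)),np.sin(np.radians(psi));L=np.atleast_2d(np.array(L,float))
    return np.c_[X+c*L[:,0]-s*L[:,1],Y+s*L[:,0]+c*L[:,1],L[:,2]]
def hexpts(th,y):
    a=[th+np.pi/2+k*np.pi/3*-1 for k in range(6)]
    return [[-55+18.475*np.sin(th+k*np.pi/3),y,100+18.475*np.cos(th+k*np.pi/3)] for k in range(6)]
def overlay(w,pose,th,col=(0,0,255),S=4):
    v=cv2.resize(w["frame"],None,fx=S,fy=S,interpolation=2)
    def pl(L,cl=True): cv2.polylines(v,[((proj(w,vpts(pose,L))+.5)*S).astype(int)],cl,col,1)
    pl([[35,-25,45],[75,-25,45],[75,25,45],[35,25,45]])
    pl([[-95,-135,16],[95,-135,16],[95,135,16],[-95,135,16]])
    for y in (41,-41): pl([[-72,y,117],[-38,y,117]],False)
    for x in (5,83): pl([[x,-100,40],[x,100,40]],False)
    for k in range(6): pl([hexpts(th,-39)[k],hexpts(th,39)[k]],False)
    return v
E
python3 - <<'E'
from h import *
w=np.load("w2.npy",allow_pickle=True).item()
seat=onz(w,448/1.5625-.5,211/1.5625-.5,45);print(seat)
psi=-5.0;c,s=np.cos(np.radians(psi)),np.sin(np.radians(psi))
pose=(seat[0]-55*c,seat[1]-55*s,psi);print(pose)
# dist of base edge
d=np.array([447.689-pose[0],-107.069-pose[1]]);print("edge local x",d@[c,s],"(-95)")
best=None
obs={100:(173.3,190.7,206.3),120:(172.6,190,205.3),140:(172.2,189.2,None),160:(171.6,188.4,203.3)}
for th in np.arange(0,1.05,.02):
    e=0
    for row,o in obs.items():
        # project hex edges; columns at that row
        cs=[]
        A=proj(w,vpts(pose,hexpts(th,-39)));B=proj(w,vpts(pose,hexpts(th,39)))
        cols=A[:,0]+(row-A[:,1])/(B[:,1]-A[:,1])*(B[:,0]-A[:,0])
        zz=[h[2] for h in hexpts(th,0)]
        e+=(min(cols)-o[0]-.5)**2+min((cols-o[1]-.5)**2)+(0 if o[2] is None else (max(cols)-o[2]-.5)**2)
    if best is None or e<best[0]:best=(e,th,np.sort(cols))
print(best)
v=overlay(w,pose,best[1]);cv2.imwrite("pics/o1.png",v[0:900,640:1400][:,:][::1] if 0 else cv2.resize(v[0:900,640:1400],None,fx=.66,fy=.66,interpolation=3))
E
```

```text
[ 594.92296648 -120.37165962   45.        ]
(np.float64(540.132258087959), np.float64(-115.57809377306276), -5.0)
edge local x -92.8330999694524 (-95)
(np.float64(17.922489996941675), np.float64(0.3), array([170.67835551, 172.00976302, 184.59024001, 188.73218805,
       200.04619357, 202.81069818]))
```

View pics/o1.png

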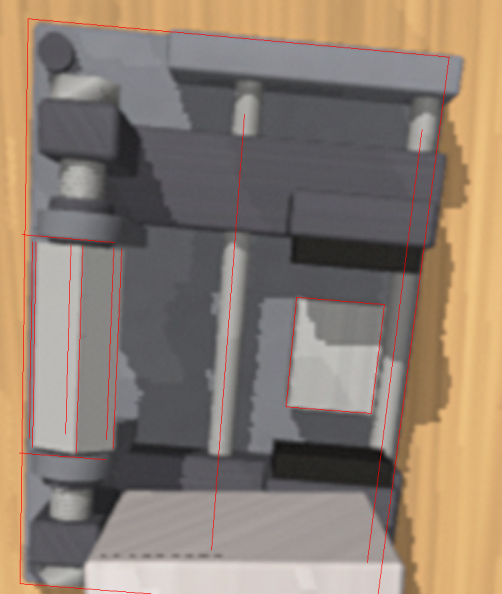

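```bash
python3 - <<'E'
from h import *
w=np.load("w2.npy",allow_pickle=True).item()
t=np.array([553.8,-147.6,315.5])
for z in (344,345.5):
  print(z,[np.round(onz(w,u/1.5625-.5,v/1.5625-.5,z)[:2]-t[:2],1) for u,v in ((301,333),(487,333),(310,541),(480,541))])
s=ctrl.get_state();print(s["position"],s["tcp_rot"],s["clock"])
# facing edges: column profile at z 84
hsv=cv2.cvtColor(w["frame"],cv2.COLOR_BGR2HSV)
for c in (280,295): print(c,[int(x) for x in hsv[85:108,c,2]],[int(x) for x in hsv[162:186,c,2]])
E
```

```text
344 [array([-21.6,  29.1]), array([20.8, 28.9]), array([-22.3, -27.4]), array([ 21.5, -27.6])]
345.5 [array([-21.3,  29.6]), array([20.6, 29.4]), array([-22. , -26.2]), array([ 21.2, -26.3])]
[ 553.81496617 -147.56119396  315.49884193] [-1.79866512e+02  8.68068027e-02 -2.51602939e-01] 5.85
280 [94, 94, 94, 85, 66, 45, 39, 39, 37, 40, 40, 40, 40, 39, 36, 52, 82, 87, 88, 86, 87, 87, 86] [86, 84, 88, 88, 87, 74, 40, 27, 27, 31, 29, 40, 40, 40, 41, 37, 40, 39, 37, 36, 50, 82, 92, 100]
295 [96, 95, 94, 95, 92, 73, 48, 38, 38, 42, 38, 39, 38, 39, 40, 37, 46, 83, 91, 91, 89, 89, 90] [87, 86, 86, 87, 85, 87, 81, 44, 28, 26, 26, 28, 35, 41, 39, 40, 39, 38, 40, 39, 36, 50, 79, 98]
```

```bash
python3 - <<'E'
from h import *
w=np.load("w2.npy",allow_pickle=True).item()
psi=np.radians(-5);ex=np.array([np.cos(psi),np.sin(psi)]);ey=np.array([-ex[1],ex[0]])
V=np.array([540.13,-115.58])
for c,r1,r2 in ((280,100.2,172.6),(295,101.4,173.8)):
    for r in (r1,r2):
        p=onz(w,c,r,84)[:2]-V;print(c,p@ex,p@ey)
E
```

```text
280 40.15122579333478 39.158620590600975
280 48.43964074910964 -39.68046300340971
295 56.33570494379788 39.241251030306756
295 65.6005987479405 -39.66463430246767
```

Request:
{"api": "move_arm", "payload": {"moves": [[0.04,0.015,0.01,-0.03,-0.04],[0.04,0.03,0.02,-0.075,-0.083],[0.04,0.0407,0.0284,-0.125,-0.083],[0.04,0.0407,0.0284,-0.17,-0.083],[0.04,0.0407,0.0284,-0.195,-0.083],[0.04,0.0407,0.0284,-0.2,-0.083],[0.04,0.0407,0.0284,-0.2,-0.083]]}}

```text
clock: 6.72
position: [594.9, -118.3, 116.5]
tcp_rot: [-179.9, 0.0, -4.9]
force: [0.1, 0.0, -3.2]
opening: 42.8
```

```bash
python3 - <<'E'
from h import *
w=viewer.capture("wrist");s=ctrl.get_state();print(s["clock"],s["position"],s["tcp_rot"],s["force"])
np.save("w3.npy",w,allow_pickle=True)
cv2.imwrite("pics/w3.png",w["frame"])
E
```

```text
6.775 [ 595.29555563 -118.69540861  117.49435916] [-1.79885017e+02 -7.00001674e-02 -4.96117849e+00] [ 0.23435474 -0.16812197 -2.0065126 ]
```

View pics/w3.png

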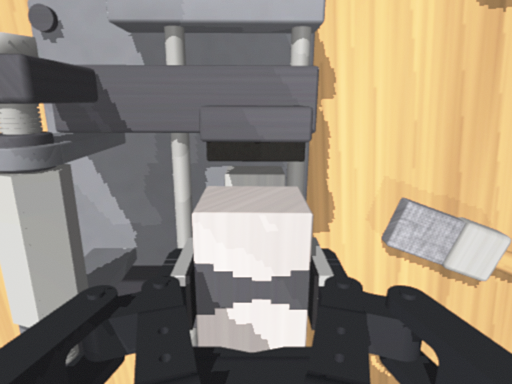

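```bash
python3 - <<'E'
from h import *
w=np.load("w3.npy",allow_pickle=True).item()
psi=np.radians(-5);ex=np.array([np.cos(psi),np.sin(psi)]);ey=np.array([-ex[1],ex[0]])
V=np.array([540.13,-115.58])
for n,u,v,z in (("bot",207,187,106.9),("bot",300,187,106.9),("top",194,211,146.9),("top",311,211,146.9),("facetop",255,141.5,84),("facebot",255,161,50),("fL",207,142,84),("fR",305,142,84)):
    p=onz(w,u,v,z)[:2]-V;print(n,p@ex,p@ey)
E
```

```text
bot 33.27352688163204 31.440914768733563
bot 76.83512050930578 31.49647417587137
top 33.889844862466916 33.0053960770283
top 75.08243314522149 33.05756022026995
facetop 55.90309296024715 49.97194237181756
facebot 56.29439120771363 33.75346251526564
fL 30.967872187271073 49.68141902717666
fR 81.88025926411999 49.74717188432247
```

Request:
{"api": "move_arm", "payload": {"moves": [[0.04,0,0,-0.02,0],[0.04,0,0,-0.04,0],[0.04,0,0,-0.052,0],[0.04,0,0,-0.057,0],[0.04,0,0,-0.059,0]]}}

```text
clock: 7.4
position: [595.2, -118.7, 58.1]
tcp_rot: [-179.9, -0.0, -5.0]
force: [0.3, 0.6, -3.2]
opening: 42.9
```

Request:
{"api": "move_arm", "payload": {"moves": [[0.04,0,0,-0.002,0],[0.04,0,0,-0.003,0],[0.04,0,0,-0.003,0]]}}

```text
clock: 7.78
position: [595.5, -118.8, 55.7]
tcp_rot: [-179.9, -0.1, -5.0]
force: [-0.1, 0.3, -2.2]
opening: 43.3
```

Request:
{"api": "move_arm", "payload": {"moves": [[0.04,0,0,-0.001,0],[0.04,0,0,-0.002,0],[0.04,0,0,-0.002,0]]}}

```text
clock: 8.15
position: [595.6, -118.8, 55.7]
tcp_rot: [-179.9, -0.1, -5.0]
force: [-5.4, 1.8, 7.2]
opening: 43.0
```

Request:
{"api": "move_arm", "payload": {"moves": [[0.05,0,0,0,0],[0.06,0,0,0,0],[0.065,0,0,0.002,0],[0.065,0,0,0.02,0],[0.065,0,0,0.06,0],[0.065,-0.01,0,0.1,0.18],[0.04,-0.025,0,0.13,0.36],[0.0,-0.04,0,0.145,0.54]]}}

```text
clock: 9.15
position: [555.9, -119.0, 204.9]
tcp_rot: [179.9, -0.4, 26.3]
force: [-0.5, -0.3, -0.7]
opening: 29.2
```

Request:
{"api": "move_arm", "payload": {"moves": [[0.0,0,0,0,0.18],[0,0,0,0,0.36],[0,0,0,0,0.54],[0,0,0,0,0.72],[0,0,0,0,0.9],[0,0,0,0,1.03],[0,0,0,0,1.03]]}}

```text
clock: 10.02
position: [556.1, -119.0, 206.3]
tcp_rot: [179.8, -0.3, 85.3]
force: [0.1, -0.1, 0.4]
opening: -0.1
```

```bash
python3 - <<'E'
from h import *
w=viewer.capture("wrist");s=ctrl.get_state();print(s["clock"],s["position"],s["tcp_rot"],s["force"],s["wrist_torque"])
np.save("w4.npy",w,allow_pickle=True)
v=overlay(w,(540.13,-115.58,-5.0),0.3,S=4)
cv2.imwrite("pics/w4.png",cv2.resize(v,None,fx=.39,fy=.39,interpolation=3))
hsv=cv2.cvtColor(w["frame"],cv2.COLOR_BGR2HSV)
E
```

```text
10.075 [ 556.08216878 -119.03987737  206.01759051] [179.8257586   -0.34921688  85.18044543] [0.01923646 0.96176863 0.65312341] [ 0.05557458 -0.0151047   0.01345138]
```

View pics/w4.png

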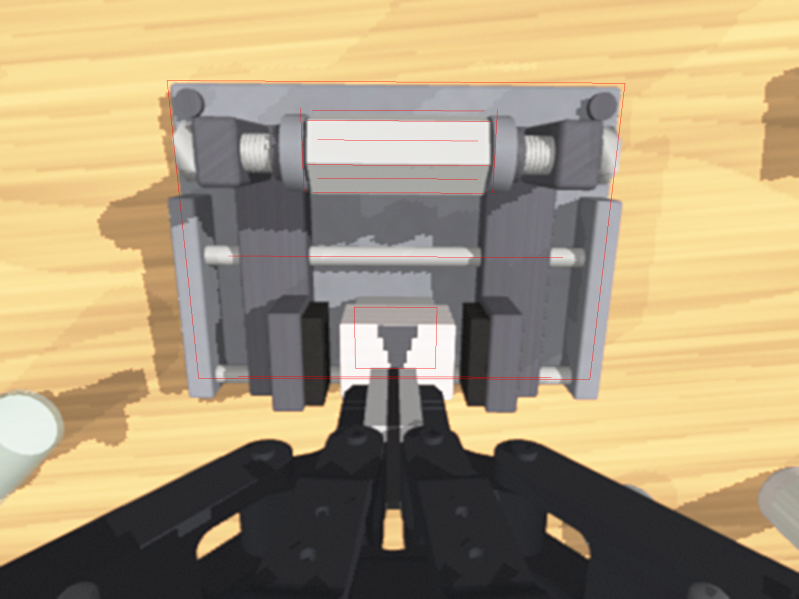

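```bash
cat >> h.py <<'E'
def hexfit(w,pose,cols=(210,230,250,270,290),rr=(60,140)):
    """rows of hex boundaries (strong vertical gradients) along columns, fit theta and x shift"""
    from scipy.optimize import least_squares
    g=cv2.GaussianBlur(cv2.cvtColor(w["frame"],cv2.COLOR_BGR2GRAY),(5,1),0).astype(float)
    return g
E
python3 - <<'E'
from h import *
w=np.load("w4.npy",allow_pickle=True).item()
g=cv2.cvtColor(w["frame"],cv2.COLOR_BGR2GRAY)
for c in (215,250,290): print(c,[int(x) for x in g[66:130,c]])
pose0=np.array([540.13,-115.58,-5.0])
obs=np.array([76.4,104.6,123.2])
def rows(th,dx,col=255):
    p=pose0+[dx*np.cos(np.radians(5)),-dx*np.sin(np.radians(5)),0]
    A=proj(w,vpts(p,hexpts(th,-30)));B=proj(w,vpts(p,hexpts(th,30)))
    return np.sort(A[:,1]+(col-A[:,0])/(B[:,0]-A[:,0])*(B[:,1]-A[:,1]))
res=[]
for th in np.arange(0,1.05,.01):
  for dx in np.arange(-5,5.1,.5):
    r=rows(th,dx);e=(r[0]-obs[0])**2+(r[-1]-obs[2])**2+min((r[1:-1]-obs[1])**2);res.append((e,th,dx))
res.sort();print(np.round(res[:8],3))
E
```

```text
215 [163, 163, 165, 163, 162, 162, 162, 165, 165, 161, 181, 227, 232, 231, 232, 232, 232, 232, 232, 232, 231, 232, 232, 231, 232, 231, 232, 232, 232, 233, 232, 232, 232, 232, 232, 233, 234, 233, 209, 173, 166, 166, 167, 166, 167, 166, 167, 167, 167, 167, 166, 167, 167, 166, 167, 167, 169, 162, 131, 107, 106, 107, 107, 107]
250 [165, 164, 163, 162, 163, 163, 164, 164, 165, 162, 173, 215, 231, 232, 231, 231, 231, 231, 231, 232, 232, 232, 232, 232, 232, 232, 231, 232, 231, 232, 232, 232, 232, 232, 232, 232, 233, 233, 222, 180, 165, 165, 166, 167, 166, 166, 168, 165, 168, 167, 165, 167, 166, 167, 167, 167, 169, 165, 144, 120, 113, 115, 114, 115]
290 [177, 177, 176, 177, 177, 176, 177, 173, 166, 164, 165, 191, 228, 232, 230, 231, 230, 230, 230, 230, 230, 231, 231, 231, 231, 232, 231, 230, 232, 231, 231, 231, 231, 231, 232, 231, 232, 233, 230, 185, 163, 166, 166, 167, 166, 166, 166, 166, 166, 166, 167, 165, 165, 166, 167, 166, 167, 166, 153, 124, 115, 116, 116, 116]
[[3.449 0.95  3.   ]
 [3.45  0.94  3.   ]
 [3.612 0.93  3.   ]
 [3.613 0.96  3.   ]
 [3.813 0.97  3.5  ]
 [3.818 0.96  3.5  ]
 [3.931 0.92  3.   ]
 [3.945 0.97  3.   ]]
```

```bash
python3 - <<'E'
from h import *
from scipy.optimize import least_squares
w=np.load("w4.npy",allow_pickle=True).item()
w2=np.load("w2.npy",allow_pickle=True).item()
pose0=np.array([540.13,-115.58,-5.0])
def corners(w,th,dx,dz,ax,val):
    p=pose0+[dx*np.cos(np.radians(5)),-dx*np.sin(np.radians(5)),0]
    A=vpts(p,hexpts(th,-30));B=vpts(p,hexpts(th,30));A[:,2]+=dz;B[:,2]+=dz
    A=proj(w,A);B=proj(w,B);o=1-ax
    return (A[:,o]+(val-A[:,ax])/(B[:,ax]-A[:,ax])*(B[:,o]-A[:,o]))
def f4(x):
    r=corners(w,x[0],x[1],0,0,250);return np.array([r[5]-76.5,r[0]-104.6,r[1]-123.5])
def f2(x):
    out=[]
    for row,(a,b,c) in {100:(173.8,190.6,206.2),120:(173,189.9,205.2),160:(171.8,188.3,202.8)}.items():
        r=corners(w2,x[0],x[1],0,1,row); out+=[r[5]-a,r[0]-b,r[1]-c]
    return np.array(out)
for n,f in (("w4",f4),("w2",f2)):
    for t0 in (0.1,.4):
        s=least_squares(f,[t0,0]);print(n,s.x,s.cost,np.round(f(s.x),1))
x=least_squares(f4,[.2,0]).x;print(corners(w,*x,0,0,290),corners(w,*x,0,0,215))
E
```

```text
w4 [0.24864443 0.39921203] 0.01687050253512247 [ 0.1 -0.1 -0.1]
w4 [0.24864441 0.39921224] 0.01687050253522898 [ 0.1 -0.1 -0.1]
w2 [0.24247475 0.90060636] 0.4594679432707801 [-0.4 -0.2 -0.3  0.  -0.1 -0.2  0.5  0.3  0.5]
w2 [0.2424748  0.90060579] 0.4594679432716543 [-0.4 -0.2 -0.3  0.  -0.1 -0.2  0.5  0.3  0.5]
[104.71206069 123.61955794 115.82605011  91.49297866  71.68015312
  76.86970094] [104.33526372 123.27114605 115.46593813  91.0963364   71.25376665
  76.45110533]
```

Request:
{"api": "move_arm", "payload": {"moves": [[0,-0.03,0.003,0,0],[0,-0.07,0.007,0,0],[0,-0.1,0.0105,0,0],[0,-0.1106,0.0117,-0.02,0],[0,-0.1106,0.0117,-0.06,0],[0,-0.1106,0.0117,-0.095,0],[0,-0.1106,0.0117,-0.112,0],[0,-0.1106,0.0117,-0.114,0]], "grip_force": 60}}

```text
clock: 11.08
position: [445.2, -107.2, 91.6]
tcp_rot: [179.9, -0.4, 85.1]
force: [-0.5, 0.4, 0.3]
opening: 0.0
```

Request:
{"api": "move_arm", "payload": {"moves": [[0,0.004,0,0,0],[0,0.007,0,0,0],[0,0.009,0,0,0],[0,0.01,0,0,0]]}}

```text
clock: 11.58
position: [455.5, -107.3, 92.0]
tcp_rot: [179.9, -0.4, 85.1]
force: [0.0, -0.0, -0.2]
opening: -0.0
```

Request:
{"api": "move_arm", "payload": {"moves": [[0,0.001,0,0,0],[0,0.002,0,0,0],[0,0.003,0,0,0]]}}

```text
clock: 11.95
position: [458.5, -107.3, 92.0]
tcp_rot: [179.9, -0.4, 85.1]
force: [-0.2, -0.0, -0.3]
opening: -0.2
```

Request:
{"api": "move_arm", "payload": {"moves": [[0,0.001,0,0,0],[0,0.002,0,0,0],[0,0.003,0,0,0]]}}

```text
clock: 12.32
position: [459.1, -107.3, 91.8]
tcp_rot: [-179.8, -0.3, 85.1]
force: [-14.2, 0.2, 7.1]
opening: -0.1
```

Request:
{"api": "move_arm", "payload": {"moves": [[0,-0.006,0.0005,0.002,0],[0,-0.006,0.0005,0.019,0],[0,-0.003,0,0.019,0],[0,0.001,0,0.019,0],[0,0.004,0,0.019,0],[0,0.007,-0.0003,0.0195,0]], "grip_force": 100}}

```text
clock: 13.08
position: [463.8, -107.3, 110.3]
tcp_rot: [-179.3, -0.4, 85.1]
force: [-15.6, 2.4, 4.6]
opening: -0.0
```

Request:
{"api": "move_arm", "payload": {"moves": [[0,0.0045,-0.0004,0.0015,0],[0,0.0085,-0.0007,0.0025,0],[0,0.0095,-0.0008,0.003,0],[0,0.011,-0.001,0.003,0]]}}

```text
clock: 13.58
position: [464.3, -107.3, 110.4]
tcp_rot: [-177.7, -0.4, 85.0]
force: [-45.8, 4.5, 13.6]
opening: -0.0
```

Request:
{"api": "move_arm", "payload": {"moves": [[0,0.0105,-0.001,0.005,0],[0,0.011,-0.001,0.007,0],[0,0.0115,-0.001,0.009,0]]}}

```text
clock: 13.95
position: [476.2, -108.3, 119.2]
tcp_rot: [-177.7, -0.4, 85.0]
force: [-0.4, 0.5, -0.1]
opening: -0.0
```

```bash
cat >> h.py <<'E'
def theta(w,pose=(540.53,-115.61,-5.0),cols=range(205,300,5)):
    g=cv2.cvtColor(w["frame"],cv2.COLOR_BGR2GRAY).astype(float);res=[]
    C=proj(w,vpts(pose,[[-55,-30,110],[-55,30,110]]))[:,0];cols=np.linspace(C.min(),C.max(),15).astype(int)
    for th in np.arange(0,np.pi/3,.01):
      for dx in np.arange(-1,1.01,.5):
        p=(pose[0]+dx,pose[1],pose[2])
        A=proj(w,vpts(p,hexpts(th,-39)));B=proj(w,vpts(p,hexpts(th,39)));e=0;n=0
        for c in cols:
            r=A[:,1]+(c-A[:,0])/(B[:,0]-A[:,0])*(B[:,1]-A[:,1])
            # visible chain: k=4(lower left),5,0,1,2
            ch=[r[4],r[5],r[0],r[1],r[2]]
            vis=[ch[0]] if ch[0]<ch[1] else []
            vis+=ch[1:4]
            if ch[4]>ch[3]: vis.append(ch[4])
            b=[vis[0]-5]+vis+[vis[-1]+5]
            for lo,hi in zip(b[:-1],b[1:]):
                i=np.arange(int(np.ceil(lo+.6)),int(np.floor(hi-.6))+1)
                if len(i)>1: e+=np.abs(g[i,c]-np.median(g[i,c])).sum();n+=len(i)
        res.append((e/max(n,1),th,dx))
    res.sort();return np.round(res[:1]+[q for q in res if abs(q[1]-res[0][1])>.15][:1],3)
E
python3 - <<'E'
from h import *
print(theta(np.load("w4.npy",allow_pickle=True).item()))
E
```

```text
[[ 0.847  0.22   0.5  ]
 [ 3.661  0.38  -1.   ]]
```

Request:
{"api": "move_arm", "payload": {"moves": [[0,0,0,0.02,0],[0,0.02,0,0.06,0],[0,0.06,-0.007,0.085,0],[0,0.08,-0.0105,0.087,0],[0,0.08,-0.0105,0.087,0]]}}

```text
clock: 14.58
position: [557.3, -118.9, 207.3]
tcp_rot: [-177.8, -0.4, 85.0]
force: [-0.4, 0.2, 0.0]
opening: -0.2
```

```bash
python3 - <<'E'
from h import *
w=viewer.capture("wrist");np.save("w5.npy",w,allow_pickle=True);s=ctrl.get_state();print(s["clock"],s["position"])
print(theta(w))
cv2.imwrite("pics/w5.png",w["frame"])
E
```

```text
14.625 [ 556.38135298 -118.73338351  206.80569754]
[[0.705 0.25  0.   ]
 [3.559 0.09  1.   ]]
```

Request:
{"api": "move_arm", "payload": {"moves": [[0,-0.03,0.004,0,0],[0,-0.07,0.008,0,0],[0,-0.098,0.011,-0.02,0],[0,-0.1,0.0112,-0.06,0],[0,-0.1,0.0112,-0.085,0],[0,-0.1,0.0112,-0.094,0],[0,-0.1,0.0112,-0.0952,0],[0,-0.0965,0.0112,-0.0952,0]], "grip_force": 100}}

```text
clock: 15.62
position: [460.5, -107.7, 113.0]
tcp_rot: [-177.8, -0.4, 85.0]
force: [-0.4, 0.4, 0.1]
opening: -0.0
```

Request:
{"api": "move_arm", "payload": {"moves": [[0,0.002,0,-0.0015,0],[0,0.006,-0.0005,-0.0015,0],[0,0.011,-0.001,-0.0014,0],[0,0.017,-0.0015,-0.0014,0],[0,0.0195,-0.0017,-0.0015,0],[0,0.0195,-0.0017,-0.0015,0]]}}

```text
clock: 16.38
position: [474.6, -109.2, 114.8]
tcp_rot: [-177.1, -0.4, 85.0]
force: [-32.6, 3.9, 26.6]
opening: -0.3
```

```bash
sed -i 's/def theta(w,pose=(540.53,-115.61,-5.0),cols=range(205,300,5)):/def theta(w,pose=(540.53,-115.61,-5.0),ys=np.linspace(-30,30,15)):/; s/    C=proj(w,vpts(pose,\[\[-55,-30,110\],\[-55,30,110\]\]))\[:,0\];cols=.*/    cols=proj(w,vpts(pose,[[-55,y,110] for y in ys]))[:,0].astype(int)/' h.py
python3 - <<'E'
from h import *
w=viewer.capture("wrist");np.save("w6.npy",w,allow_pickle=True);s=ctrl.get_state();print(s["clock"],s["position"],s["force"],s["tcp_rot"],s["wrist_torque"])
for ys in (np.linspace(-36,-22,6),np.linspace(22,36,6)):print(theta(w,ys=ys),proj(w,vpts((540.53,-115.61,-5),[[-55,ys[0],118],[-55,ys[-1],118]])))
print(theta(np.load("w5.npy",allow_pickle=True).item()))
cv2.imwrite("pics/w6.png",cv2.resize(overlay(w,(540.53,-115.61,-5),.25,S=4),None,fx=.39,fy=.39,interpolation=3))
E
```

```text
16.425 [ 474.56566348 -109.18446314  114.820077  ] [-31.76332253   4.72859827  26.0453521 ] [-177.06849804   -0.38067349   84.9672437 ] [0.68376733 5.60381591 0.0719083 ]
[[11.215  0.27  -0.5  ]
 [11.854  0.11   1.   ]] [[173.43886601 281.09507735]
 [203.7228417  280.99737646]]
[[ 7.147  0.22   0.   ]
 [11.225  0.04   1.   ]] [[298.69024315 280.69099663]
 [328.8402527  280.59372794]]
[[0.705 0.25  0.   ]
 [3.559 0.09  1.   ]]
```

View pics/w6.png

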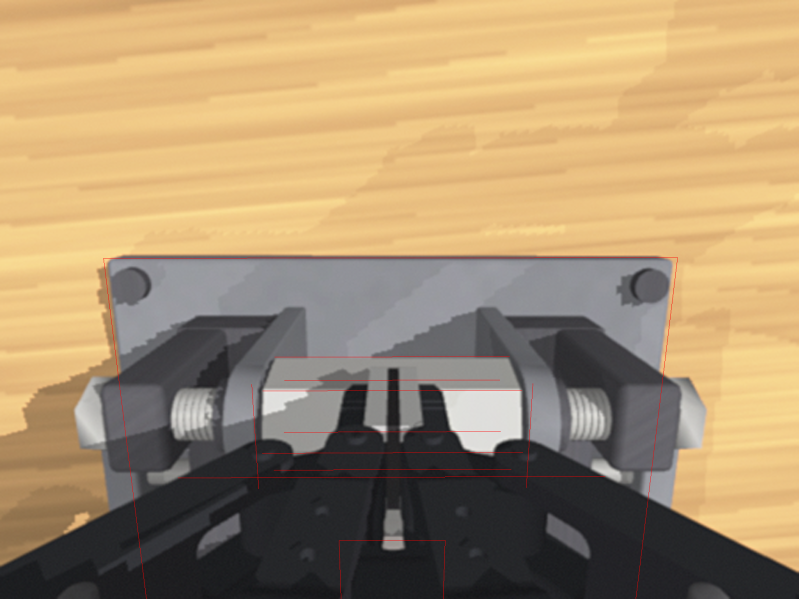

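Request:
{"api": "move_arm", "payload": {"moves": [[0,0,0,0.008,0],[0,-0.019,0.0015,0.008,0],[0,-0.019,0.0015,-0.003,0],[0,-0.019,0.0015,-0.0055,0],[0,-0.0155,0.0015,-0.0058,0],[0,-0.0145,0.0015,-0.0058,0],[0,-0.0145,0.0015,-0.0058,0]]}}

```text
clock: 17.3
position: [460.4, -107.7, 109.1]
tcp_rot: [-177.1, -0.4, 85.0]
force: [0.3, -0.8, -0.4]
opening: 0.1
```

Request:
{"api": "move_arm", "payload": {"moves": [[0,0.004,0,0,0],[0,0.0095,-0.0005,0.001,0],[0,0.015,-0.001,0.003,0],[0,0.019,-0.0015,0.005,0],[0,0.019,-0.0015,0.0065,0],[0,0.0195,-0.0015,0.008,0]]}}

```text
clock: 18.05
position: [464.9, -107.9, 111.4]
tcp_rot: [-174.7, -0.5, 84.8]
force: [-50.7, 3.6, 4.6]
opening: 0.1
```

Request:
{"api": "move_arm", "payload": {"moves": [[0,0.008,-0.0005,0.003,0],[0,0.015,-0.001,0.0065,0],[0,0.0155,-0.001,0.006,0],[0,0.016,-0.001,0.005,0],[0,0.0165,-0.001,0.0035,0],[0,0.017,-0.0015,0.0015,0]]}}

```text
clock: 18.8
position: [471.5, -108.6, 115.3]
tcp_rot: [-173.2, -0.5, 84.7]
force: [-51.2, 6.9, 38.6]
opening: -0.0
```

Request:
{"api": "move_arm", "payload": {"moves": [[0,0.006,-0.0005,-0.0015,0],[0,0.0107,-0.001,-0.0032,0],[0,0.0112,-0.001,-0.006,0],[0,0.0115,-0.001,-0.0085,0],[0,0.012,-0.001,-0.0105,0],[0,0.0125,-0.001,-0.0115,0]]}}

```text
clock: 19.55
position: [481.9, -109.6, 116.3]
tcp_rot: [-173.2, -0.4, 84.7]
force: [-30.6, 7.7, 60.0]
opening: 0.0
```

Request:
{"api": "move_arm", "payload": {"moves": [[0,0,0,0.02,0],[0,0.01,0,0.055,0],[0,0.05,-0.005,0.085,0],[0,0.074,-0.0094,0.09,0],[0,0.074,-0.0094,0.09,0]]}}

```text
clock: 20.18
position: [557.0, -119.2, 206.1]
tcp_rot: [-173.2, -0.4, 84.7]
force: [-0.8, 0.6, 0.6]
opening: -0.2
```

```bash
cat >> h.py <<'E'
def look(name):
    w=viewer.capture("wrist");np.save(name+".npy",w,allow_pickle=True);s=ctrl.get_state()
    print(s["clock"],np.round(s["position"],1),np.round(s["tcp_rot"],1),theta(w).tolist())
    g=cv2.cvtColor(w["frame"],cv2.COLOR_BGR2GRAY);V=(540.13,-115.58,-5.)
    # facing edges: row profile at local x=45,55, z=84, y -60..60
    for x in (40,48):
        for nm,sg in (("L",1),("R",-1)):
            ys=np.arange(28,56,1.0);q=proj(w,vpts(V,[[x,sg*y,84] for y in ys]))
            print(x,nm,[int(g[int(round(b)),int(round(a))]) for a,b in q])
    return w
E
python3 -c "
from h import *
look('w7')"
```

```text
20.225 [ 556.  -119.   205.6] [-173.1   -0.4   84.7] [[0.81, 0.39, 0.5], [4.089, 0.54, -1.0]]
40 L [248, 250, 252, 236, 141, 50, 21, 27, 36, 48, 52, 49, 52, 50, 51, 51, 51, 50, 54, 74, 95, 109, 115, 115, 116, 114, 114, 112]
40 R [250, 250, 216, 127, 96, 41, 17, 23, 39, 49, 52, 50, 50, 50, 50, 53, 52, 50, 50, 53, 103, 112, 115, 116, 115, 117, 115, 116]
48 L [248, 248, 252, 224, 126, 41, 17, 29, 38, 47, 50, 49, 50, 52, 51, 52, 52, 50, 51, 77, 97, 112, 114, 116, 115, 113, 114, 113]
48 R [249, 249, 206, 124, 97, 77, 19, 27, 39, 51, 53, 52, 51, 52, 50, 51, 53, 49, 50, 60, 85, 108, 116, 116, 117, 116, 116, 114]
```

Request:
{"api": "move_arm", "payload": {"moves": [[0,-0.04,0.005,0,0],[0,-0.08,0.009,-0.01,0],[0,-0.1,0.0111,-0.04,0],[0,-0.1,0.0111,-0.075,0],[0,-0.1,0.0111,-0.092,0],[0,-0.097,0.0111,-0.0933,0],[0,-0.095,0.0111,-0.0933,0],[0,-0.095,0.0111,-0.0933,0]]}}

```text
clock: 21.22
position: [461.9, -108.1, 113.7]
tcp_rot: [-173.3, -0.4, 84.7]
force: [0.1, -0.4, -0.4]
opening: -0.2
```

Request:
{"api": "move_arm", "payload": {"moves": [[0,0.004,0,-0.0012,0],[0,0.009,-0.0005,-0.001,0],[0,0.0155,-0.001,0.002,0],[0,0.0182,-0.0013,0.0058,0],[0,0.0186,-0.0013,0.006,0],[0,0.0192,-0.0015,0.0046,0],[0,0.0199,-0.0015,0.0028,0],[0,0.0206,-0.0015,0.0003,0]]}}

```text
clock: 22.22
position: [481.9, -109.7, 116.9]
tcp_rot: [-173.2, -0.3, 84.7]
force: [-11.9, 1.7, 25.1]
opening: -0.0
```

Request:
{"api": "move_arm", "payload": {"moves": [[0,0,0,0.02,0],[0,0.01,0,0.055,0],[0,0.05,-0.005,0.085,0],[0,0.074,-0.0094,0.089,0],[0,0.074,-0.0094,0.089,0]]}}

```text
clock: 22.85
position: [556.8, -119.2, 205.2]
tcp_rot: [-173.2, -0.3, 84.7]
force: [-0.6, 0.3, 0.3]
opening: 0.1
```

```bash
python3 -c "
from h import *
look('w8')"
```

```text
22.9 [ 555.8 -119.   204.9] [-173.1   -0.4   84.7] [[0.712, 0.38, 0.5], [3.73, 0.53, -1.0]]
40 L [248, 249, 252, 253, 177, 17, 21, 25, 33, 44, 50, 48, 50, 52, 51, 51, 51, 49, 52, 68, 107, 112, 115, 115, 115, 116, 113, 112]
40 R [251, 251, 215, 129, 97, 37, 19, 27, 37, 50, 52, 51, 51, 52, 48, 51, 52, 50, 49, 55, 104, 112, 115, 116, 116, 117, 116, 116]
48 L [248, 249, 252, 240, 150, 55, 23, 26, 34, 49, 50, 53, 49, 52, 51, 51, 53, 49, 49, 71, 93, 115, 114, 116, 115, 115, 112, 112]
48 R [248, 248, 205, 124, 97, 78, 20, 26, 41, 52, 52, 51, 51, 52, 51, 53, 51, 51, 50, 59, 85, 107, 116, 115, 116, 116, 117, 115]
```

Request:
{"api": "move_arm", "payload": {"moves": [[0,-0.05,0.006,0,0],[0,-0.095,0.01,-0.015,0],[0,-0.1,0.011,-0.06,0],[0,-0.1,0.011,-0.09,0],[0,-0.098,0.011,-0.0939,0],[0,-0.0953,0.011,-0.0939,0],[0,-0.0953,0.011,-0.0939,0],[0,-0.0953,0.011,-0.0939,0]]}}

```text
clock: 23.9
position: [461.1, -108.1, 112.2]
tcp_rot: [-173.2, -0.3, 84.7]
force: [-0.6, -0.4, 0.0]
opening: 0.3
```

Request:
{"api": "move_arm", "payload": {"moves": [[0,0.0015,0,-0.002,0],[0,0.006,-0.0005,-0.002,0],[0,0.013,-0.001,-0.001,0],[0,0.0185,-0.0013,0.002,0],[0,0.0195,-0.0015,0.004,0],[0,0.0195,-0.0015,0.0055,0]]}}

```text
clock: 24.65
position: [468.6, -108.7, 114.2]
tcp_rot: [-171.3, -0.4, 84.6]
force: [-41.0, 3.2, 2.7]
opening: 0.1
```

Request:
{"api": "move_arm", "payload": {"moves": [[0,0.008,-0.0005,0.001,0],[0,0.0125,-0.001,0.0015,0],[0,0.0125,-0.001,0.0005,0],[0,0.0128,-0.001,-0.001,0],[0,0.013,-0.001,-0.0025,0],[0,0.013,-0.001,-0.004,0]]}}

```text
clock: 25.4
position: [470.3, -108.8, 114.8]
tcp_rot: [-169.7, -0.4, 84.4]
force: [-55.6, 6.7, 44.4]
opening: 0.8
```

Request:
{"api": "move_arm", "payload": {"moves": [[0,0.008,-0.0005,0.001,0],[0,0.013,-0.001,0.002,0],[0,0.014,-0.001,0.0025,0],[0,0.0148,-0.001,0.002,0],[0,0.0155,-0.001,0.001,0],[0,0.016,-0.001,0,0]]}}

```text
clock: 26.15
position: [478.3, -109.5, 117.6]
tcp_rot: [-168.5, -0.3, 84.3]
force: [-37.1, 3.8, 26.8]
opening: -0.0
```

Request:
{"api": "move_arm", "payload": {"moves": [[0,0.004,-0.0003,-0.003,0],[0,0.0075,-0.0006,-0.007,0],[0,0.0085,-0.0006,-0.0085,0],[0,0.0095,-0.0006,-0.0095,0],[0,0.01,-0.0006,-0.0095,0]]}}

```text
clock: 26.78
position: [485.4, -110.2, 116.5]
tcp_rot: [-168.3, -0.3, 84.3]
force: [-25.8, 3.2, 40.1]
opening: 0.2
```

Request:
{"api": "move_arm", "payload": {"moves": [[0,0,0,0.02,0],[0,0.01,0,0.055,0],[0,0.05,-0.005,0.085,0],[0,0.072,-0.0094,0.089,0],[0,0.072,-0.0094,0.089,0]]}}

```text
clock: 27.4
position: [558.4, -119.8, 205.1]
tcp_rot: [-168.3, -0.3, 84.3]
force: [0.1, 0.3, -0.9]
opening: 0.1
```

```bash
python3 -c "
from h import *
look('w9')"
```

```text
27.45 [ 557.4 -119.5  204.8] [-168.2   -0.3   84.3] [[1.277, 0.55, 1.0], [3.475, 0.7, -1.0]]
40 L [248, 248, 251, 253, 69, 38, 47, 49, 49, 50, 48, 50, 47, 50, 45, 66, 89, 106, 113, 115, 114, 114, 113, 112, 111, 112, 113, 114]
40 R [250, 250, 218, 104, 27, 46, 52, 51, 49, 50, 48, 50, 50, 51, 50, 53, 75, 101, 112, 115, 114, 115, 117, 116, 112, 112, 112, 112]
48 L [248, 248, 252, 252, 67, 38, 47, 48, 51, 49, 50, 51, 52, 52, 52, 70, 90, 107, 113, 114, 115, 113, 112, 112, 112, 112, 113, 113]
48 R [50, 89, 118, 68, 24, 50, 51, 51, 50, 50, 51, 51, 50, 52, 49, 59, 84, 106, 113, 114, 114, 115, 116, 115, 114, 114, 113, 112]
```

```bash
cat >> h.py <<'E'
def edges(w,V=(540.13,-115.58,-5.)):
    """local y (z=84..86) of plate/facing edge, each jaw"""
    g=cv2.cvtColor(w["frame"],cv2.COLOR_BGR2GRAY).astype(np.float32);out=[]
    for sg in (1,-1):
        r=[]
        for x in np.arange(34,54,1.):
            ys=np.arange(36,56,.1);q=proj(w,vpts(V,[[x,sg*y,85] for y in ys])).astype(np.float32)
            p=cv2.remap(g,q[:,0].reshape(1,-1),q[:,1].reshape(1,-1),1)[0];i=np.where(p>80)[0]
            if len(i) and i[0]>0:r.append(ys[i[0]])
        out.append(np.round(np.median(r),2) if r else None)
    return out
E
python3 -c "
from h import *
for n in ('w4','w5','w7','w8','w9'): print(n,edges(np.load(n+'.npy',allow_pickle=True).item()))"
```

```text
w4 [np.float64(50.5), np.float64(50.9)]
w5 [np.float64(50.5), np.float64(50.9)]
w7 [np.float64(47.1), np.float64(47.5)]
w8 [np.float64(47.1), np.float64(47.5)]
w9 [np.float64(43.5), np.float64(44.0)]
```

Request:
{"api": "move_arm", "payload": {"moves": [[0,-0.05,0.006,0,0],[0,-0.095,0.01,-0.015,0],[0,-0.1,0.0115,-0.06,0],[0,-0.1,0.0115,-0.09,0],[0,-0.098,0.0115,-0.0943,0],[0,-0.0949,0.0115,-0.0943,0],[0,-0.0949,0.0115,-0.0943,0],[0,-0.0949,0.0115,-0.0943,0]]}}

```text
clock: 28.45
position: [463.2, -108.2, 111.7]
tcp_rot: [-168.3, -0.2, 84.3]
force: [0.6, 0.3, 1.4]
opening: -0.1
```

Request:
{"api": "move_arm", "payload": {"moves": [[0,0.002,0,-0.0005,0],[0,0.007,-0.0005,-0.0005,0],[0,0.013,-0.001,0.0005,0],[0,0.0175,-0.0013,0.003,0],[0,0.018,-0.0015,0.0045,0],[0,0.018,-0.0015,0.0055,0]]}}

```text
clock: 29.2
position: [469.0, -108.6, 114.4]
tcp_rot: [-166.4, -0.3, 84.1]
force: [-43.4, 3.3, 6.2]
opening: 0.0
```

Request:
{"api": "move_arm", "payload": {"moves": [[0,0.008,-0.0005,0.001,0],[0,0.0125,-0.001,0.0015,0],[0,0.0135,-0.001,0.0018,0],[0,0.014,-0.001,0.001,0],[0,0.0145,-0.001,0,0]]}}

```text
clock: 29.82
position: [472.4, -108.9, 116.2]
tcp_rot: [-164.7, -0.3, 84.0]
force: [-47.6, 4.3, 26.4]
opening: 0.0
```

Request:
{"api": "move_arm", "payload": {"moves": [[0,0.006,-0.0005,-0.001,0],[0,0.0105,-0.001,-0.002,0],[0,0.0115,-0.001,-0.003,0],[0,0.012,-0.001,-0.0045,0]]}}

```text
clock: 30.32
position: [474.0, -109.0, 116.8]
tcp_rot: [-163.1, -0.3, 83.8]
force: [-47.4, 5.8, 40.1]
opening: -0.1
```

Request:
{"api": "move_arm", "payload": {"moves": [[0,0.007,-0.0005,-0.002,0],[0,0.0105,-0.001,-0.0035,0],[0,0.0125,-0.001,-0.005,0],[0,0.0135,-0.001,-0.006,0],[0,0.014,-0.001,-0.007,0]]}}

```text
clock: 30.95
position: [478.7, -109.4, 117.7]
tcp_rot: [-161.8, -0.2, 83.7]
force: [-46.6, 5.8, 47.0]
opening: -0.1
```

Request:
{"api": "move_arm", "payload": {"moves": [[0,0,0,0.02,0],[0,0.01,0,0.055,0],[0,0.05,-0.005,0.085,0],[0,0.078,-0.0098,0.087,0],[0,0.078,-0.0098,0.087,0],[0,0.078,-0.0098,0.087,0]]}}

```text
clock: 31.7
position: [556.2, -119.1, 204.2]
tcp_rot: [-161.8, -0.2, 83.7]
force: [-0.1, 0.5, 0.3]
opening: -0.1
```

```bash
python3 -c "
from h import *
w=look('w10');print(edges(w))
cv2.imwrite('pics/w10.png',w['frame'])"
```

```text
31.75 [ 556.  -119.1  204.4] [-161.8   -0.2   83.7] [[1.266, 0.32, 0.0], [4.292, 0.16, 1.0]]
40 L [246, 247, 223, 128, 52, 41, 44, 46, 46, 46, 47, 45, 48, 65, 85, 103, 112, 110, 110, 111, 110, 108, 107, 108, 110, 110, 111, 111]
40 R [33, 39, 47, 45, 43, 47, 46, 47, 47, 46, 48, 47, 45, 51, 74, 98, 110, 112, 113, 112, 113, 110, 109, 108, 108, 108, 110, 110]
48 L [243, 251, 247, 165, 67, 39, 45, 47, 48, 50, 49, 45, 44, 57, 79, 108, 109, 110, 110, 110, 109, 108, 107, 108, 110, 112, 110, 111]
48 R [35, 34, 33, 37, 40, 42, 44, 48, 48, 47, 49, 47, 47, 52, 74, 98, 107, 111, 112, 112, 112, 109, 109, 108, 109, 109, 110, 111]
[np.float64(41.6), np.float64(42.0)]
```

```bash
python3 -c "
from h import *
w=np.load('w10.npy',allow_pickle=True).item()
g=cv2.cvtColor(w['frame'],cv2.COLOR_BGR2GRAY);P=(540.53,-115.61,-5.)
for y in (-25,0,25):
    c=int(proj(w,vpts(P,[[-55,y,112]]))[0,0]);r0=int(proj(w,vpts(P,[[-80,y,100]]))[0,1]);print(c,r0,[int(x) for x in g[r0-2:r0+64,c]])
for th in (.16,.19,.25,.32):
    A=proj(w,vpts(P,hexpts(th,0)));print(th,np.round(A[[4,5,0,1,2],1],1))
S=4;v=overlay(w,P,.32,S=S);cv2.imwrite('pics/o10.png',cv2.resize(v[80:1540,300:1760],(600,600),interpolation=3))
"
```

```text
219 114 [213, 210, 211, 213, 215, 216, 213, 210, 209, 206, 202, 202, 196, 159, 158, 204, 216, 215, 214, 213, 214, 215, 213, 214, 214, 213, 215, 214, 213, 213, 213, 214, 215, 213, 214, 216, 211, 186, 156, 149, 149, 149, 151, 150, 149, 150, 151, 150, 150, 150, 149, 149, 149, 150, 148, 149, 150, 151, 151, 152, 151, 153, 153, 155, 155, 144]
252 113 [196, 199, 202, 205, 208, 209, 205, 203, 199, 200, 203, 208, 205, 172, 154, 189, 212, 215, 213, 214, 213, 215, 215, 214, 214, 213, 214, 214, 214, 214, 214, 214, 215, 214, 213, 211, 217, 208, 166, 149, 151, 152, 151, 151, 150, 151, 151, 151, 151, 151, 150, 152, 150, 153, 150, 152, 150, 140, 118, 110, 111, 110, 110, 110, 109, 109]
285 113 [205, 206, 204, 201, 197, 198, 206, 211, 209, 206, 203, 198, 175, 156, 171, 207, 215, 213, 214, 213, 214, 214, 215, 214, 214, 214, 214, 214, 214, 215, 215, 215, 215, 214, 215, 217, 210, 175, 152, 149, 150, 151, 152, 151, 150, 152, 151, 153, 151, 150, 152, 150, 150, 151, 152, 152, 149, 126, 110, 108, 109, 108, 108, 107, 108, 107]
0.16 [125.8 123.7 144.8 166.4 165.6]
0.19 [125.4 124.  145.6 166.7 165.2]
0.25 [124.6 124.7 147.1 167.3 164.4]
0.32 [123.9 125.6 148.9 167.9 163.5]
```

View pics/o10.png

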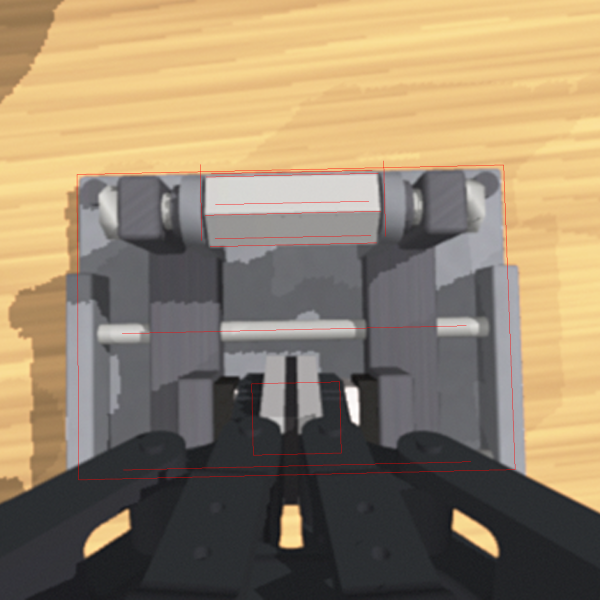

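Request:
{"api": "move_arm", "payload": {"moves": [[0,-0.05,0.006,0,0],[0,-0.095,0.01,-0.015,0],[0,-0.102,0.011,-0.06,0],[0,-0.102,0.011,-0.09,0],[0,-0.1,0.011,-0.095,0],[0,-0.098,0.011,-0.095,0],[0,-0.098,0.011,-0.095,0],[0,-0.098,0.011,-0.095,0]]}}

```text
clock: 32.75
position: [458.7, -108.3, 110.6]
tcp_rot: [-161.9, -0.2, 83.7]
force: [0.2, 0.8, -0.2]
opening: -0.1
```

Request:
{"api": "move_arm", "payload": {"moves": [[0,0.004,0,-0.0006,0],[0,0.01,-0.0005,0,0],[0,0.016,-0.001,0.002,0],[0,0.021,-0.0015,0.0045,0],[0,0.023,-0.0015,0.006,0],[0,0.023,-0.0015,0.007,0]]}}

```text
clock: 33.5
position: [464.7, -108.4, 113.2]
tcp_rot: [-159.0, -0.2, 83.5]
force: [-62.7, 2.7, -3.8]
opening: -0.1
```

Request:
{"api": "move_arm", "payload": {"moves": [[0,0.008,-0.0005,0.001,0],[0,0.014,-0.001,0.002,0],[0,0.017,-0.001,0.003,0],[0,0.0185,-0.001,0.0035,0],[0,0.0185,-0.001,0.0035,0]]}}

```text
clock: 34.12
position: [465.6, -108.4, 114.4]
tcp_rot: [-156.1, -0.1, 83.2]
force: [-67.6, 2.2, 5.1]
opening: 0.0
```

Request:
{"api": "move_arm", "payload": {"moves": [[0,0.008,-0.0005,0.001,0],[0,0.015,-0.001,0.0025,0],[0,0.019,-0.001,0.0035,0],[0,0.021,-0.001,0.0045,0],[0,0.021,-0.001,0.005,0]]}}

```text
clock: 34.75
position: [469.3, -108.7, 117.3]
tcp_rot: [-153.1, -0.0, 82.9]
force: [-68.6, 1.7, 1.5]
opening: -0.0
```

Request:
{"api": "move_arm", "payload": {"moves": [[0,-0.006,0,0.008,0],[0,-0.006,0,0.05,0],[0,0.02,-0.003,0.085,0],[0,0.055,-0.006,0.095,0],[0,0.063,-0.0075,0.095,0],[0,0.063,-0.0075,0.095,0]]}}

```text
clock: 35.5
position: [532.3, -116.2, 211.2]
tcp_rot: [-153.0, -0.1, 82.9]
force: [-0.7, -0.2, -0.1]
opening: -0.0
```

```bash
python3 -c "
from h import *
w=look('w11');print(edges(w))
P=(540.53,-115.61,-5.)
g=cv2.cvtColor(w['frame'],cv2.COLOR_BGR2GRAY)
for y in (-25,25):
    c=int(proj(w,vpts(P,[[-55,y,112]]))[0,0]);r0=int(proj(w,vpts(P,[[-80,y,100]]))[0,1]);print(c,r0,[int(x) for x in g[r0-2:r0+64,c]])
for th in (.4,.5,.6,.7,.8):
    A=proj(w,vpts(P,hexpts(th,0)));print(th,np.round(A[[4,5,0,1,2],1],1))
print(ctrl.get_state()['force'])
"
```

```text
35.55 [ 531.8 -116.1  211.4] [-1.53e+02 -1.00e-01  8.29e+01] [[1.143, 0.71, 1.0], [2.253, 0.86, -1.0]]
40 L [44, 43, 42, 44, 42, 43, 43, 43, 43, 43, 44, 42, 44, 44, 43, 41, 44, 42, 41, 43, 41, 39, 38, 33, 31, 31, 33, 29]
40 R [41, 41, 42, 44, 43, 45, 42, 43, 43, 44, 44, 42, 42, 44, 43, 44, 44, 43, 42, 42, 42, 44, 42, 42, 42, 43, 44, 42]
48 L [42, 42, 45, 46, 44, 39, 37, 35, 32, 43, 44, 43, 42, 45, 44, 44, 43, 43, 43, 41, 44, 44, 44, 45, 39, 35, 34, 34]
48 R [43, 43, 43, 44, 42, 44, 40, 44, 43, 39, 41, 42, 44, 44, 47, 44, 43, 44, 43, 44, 42, 43, 43, 45, 43, 43, 43, 44]
[None, None]
219 170 [193, 192, 195, 197, 199, 195, 194, 191, 188, 184, 178, 168, 166, 167, 165, 166, 165, 166, 165, 164, 166, 175, 187, 190, 190, 190, 189, 191, 191, 189, 190, 190, 189, 190, 191, 190, 190, 190, 190, 190, 190, 190, 190, 190, 189, 163, 113, 91, 91, 93, 93, 92, 92, 93, 92, 100, 131, 138, 136, 138, 137, 137, 139, 134, 111, 91]
283 168 [187, 187, 183, 181, 180, 187, 191, 190, 188, 184, 179, 170, 167, 166, 167, 166, 166, 166, 167, 167, 166, 173, 188, 191, 191, 191, 191, 190, 191, 191, 191, 190, 190, 192, 192, 191, 191, 191, 191, 190, 190, 191, 191, 194, 190, 164, 113, 91, 93, 92, 93, 94, 93, 94, 94, 96, 96, 95, 96, 95, 95, 95, 95, 95, 96, 96]
0.4 [177.9 181.5 204.2 221.  214.9]
0.5 [177.2 183.1 206.5 221.4 213.3]
0.6 [176.7 184.9 208.7 221.6 211.6]
0.7 [176.4 186.9 210.9 221.6 209.7]
0.8 [176.3 189.  212.8 221.3 207.8]
[ 0.41251917  0.37896935 -0.10085857]
```

Request:
{"api": "move_arm", "payload": {"moves": [[0,0.015,-0.001,0,0],[0,0.04,-0.003,0,0],[0,0.055,-0.0045,0,0],[0,0.055,-0.0045,0,0]]}}

```text
clock: 36.05
position: [586.5, -120.6, 210.4]
tcp_rot: [-152.9, -0.1, 82.9]
force: [0.2, -0.0, 0.4]
opening: 0.1
```

```bash
python3 -c "
from h import *
w=look('w12');print(edges(w))
g=cv2.cvtColor(w['frame'],cv2.COLOR_BGR2GRAY).astype(np.float32)
V=(540.13,-115.58,-5.)
for x in (28,34,40):
  for sg in (1,-1):
    print(x,sg,proj(w,vpts(V,[[x,sg*42,85]])).round(0).tolist())
"
```

```text
36.1 [ 586.2 -120.5  210.9] [-1.529e+02 -1.000e-01  8.290e+01] [[1.282, 0.72, 1.0], [3.442, 0.87, -1.0]]
40 L [246, 247, 240, 154, 63, 44, 48, 48, 45, 47, 48, 48, 79, 99, 108, 112, 112, 111, 111, 108, 110, 108, 109, 113, 113, 114, 114, 113]
40 R [197, 253, 244, 161, 66, 42, 47, 49, 45, 45, 48, 48, 62, 91, 104, 110, 113, 113, 113, 112, 114, 108, 108, 107, 110, 111, 110, 110]
48 L [249, 250, 248, 178, 44, 46, 49, 48, 50, 49, 47, 52, 70, 89, 112, 112, 112, 111, 110, 110, 110, 110, 112, 112, 112, 114, 114, 113]
48 R [53, 80, 220, 152, 65, 43, 46, 48, 50, 49, 48, 48, 63, 90, 105, 112, 113, 113, 112, 113, 113, 109, 110, 111, 110, 113, 112, 111]
[np.float64(40.3), np.float64(40.7)]
28 1 [[302.0, 233.0]]
28 -1 [[203.0, 237.0]]
34 1 [[303.0, 241.0]]
34 -1 [[203.0, 244.0]]
40 1 [[303.0, 248.0]]
40 -1 [[203.0, 252.0]]
```

Request:
{"api": "move_arm", "payload": {"moves": [[0,-0.03,0.003,0,0],[0,-0.06,0.0065,-0.02,0],[0,-0.064,0.007,-0.06,0],[0,-0.064,0.007,-0.09,0],[0,-0.064,0.007,-0.103,0],[0,-0.064,0.007,-0.1045,0],[0,-0.068,0.007,-0.1045,0],[0,-0.07,0.007,-0.1045,0]]}}

```text
clock: 37.1
position: [516.5, -113.7, 107.7]
tcp_rot: [-153.0, -0.0, 82.9]
force: [-0.8, -0.4, 0.9]
opening: -0.1
```

Request:
{"api": "move_arm", "payload": {"moves": [[0,-0.002,0,-0.0005,0],[0,-0.004,0,-0.0005,0],[0,-0.006,0.0005,-0.0005,0],[0,-0.007,0.0005,-0.0005,0]]}}

```text
clock: 37.6
position: [509.4, -113.2, 107.2]
tcp_rot: [-153.0, -0.0, 82.9]
force: [0.3, -0.0, 0.3]
opening: -0.0
```

Request:
{"api": "move_arm", "payload": {"moves": [[0,-0.001,0,-0.0003,0],[0,-0.002,0,-0.0003,0],[0,-0.003,0.0002,-0.0003,0],[0,-0.004,0.0003,-0.0003,0]]}}

```text
clock: 38.1
position: [507.1, -113.1, 106.9]
tcp_rot: [-153.3, -0.0, 82.9]
force: [9.7, -0.7, -1.0]
opening: -0.1
```

Request:
{"api": "move_arm", "payload": {"moves": [[0,-0.0015,0,-0.0002,0],[0,-0.003,0,-0.0002,0],[0,-0.004,0.0003,-0.0002,0],[0,-0.004,0.0003,-0.0002,0]]}}

```text
clock: 38.6
position: [506.4, -113.1, 107.7]
tcp_rot: [-153.9, -0.0, 83.0]
force: [13.1, -0.4, 1.8]
opening: -0.2
```

Request:
{"api": "move_arm", "payload": {"moves": [[0,-0.002,0,-0.0002,0],[0,-0.004,0,-0.0004,0],[0,-0.005,0.0003,-0.0005,0],[0,-0.005,0.0003,-0.0005,0]]}}

```text
clock: 39.1
position: [505.7, -113.1, 108.5]
tcp_rot: [-154.7, -0.0, 83.0]
force: [16.3, -0.9, 2.7]
opening: -0.1
```

Request:
{"api": "move_arm", "payload": {"moves": [[0,0.01,0,0.002,0],[0,0.015,0,0.03,0],[0,0.03,-0.002,0.075,0],[0,0.065,-0.006,0.1,0],[0,0.08,-0.0075,0.102,0],[0,0.08,-0.0075,0.102,0],[0,0.08,-0.0075,0.102,0]]}}

```text
clock: 39.98
position: [585.0, -120.5, 209.8]
tcp_rot: [-154.5, -0.0, 83.0]
force: [0.5, 0.6, 1.2]
opening: -0.1
```

```bash
python3 -c "
from h import *
w=look('w13');print(edges(w))
cv2.imwrite('pics/w13.png',cv2.resize(w['frame'],None,fx=1.5,fy=1.5,interpolation=2))
P=(540.53,-115.61,-5.)
for n in ('w12','w13'):
  w=np.load(n+'.npy',allow_pickle=True).item();g=cv2.cvtColor(w['frame'],cv2.COLOR_BGR2GRAY)
  for y in (0,):
    c=int(proj(w,vpts(P,[[-55,y,112]]))[0,0]);r0=int(proj(w,vpts(P,[[-80,y,100]]))[0,1]);print(n,c,r0-2,[int(x) for x in g[r0-2:r0+60,c]])
  for th in (.5,.6,.7,.8):
    A=proj(w,vpts(P,hexpts(th,0)));print(th,np.round(A[[4,5,0,1,2],1],1))
"
```

```text
40.025 [ 584.9 -120.4  210. ] [-154.6   -0.    83. ] [[1.243, 0.6, 1.0], [3.613, 0.75, -1.0]]
40 L [247, 251, 250, 172, 72, 44, 47, 48, 48, 49, 48, 46, 66, 89, 106, 111, 112, 112, 113, 111, 109, 110, 111, 113, 115, 112, 114, 113]
40 R [250, 251, 242, 153, 62, 44, 50, 46, 45, 47, 49, 49, 57, 82, 103, 111, 114, 113, 112, 113, 114, 112, 111, 109, 110, 112, 113, 110]
48 L [249, 250, 249, 92, 45, 45, 49, 49, 49, 49, 48, 50, 58, 98, 109, 113, 113, 111, 113, 111, 110, 110, 111, 112, 114, 113, 113, 113]
48 R [65, 144, 230, 134, 53, 46, 47, 48, 49, 49, 51, 49, 57, 82, 105, 111, 113, 113, 115, 114, 114, 112, 110, 110, 110, 113, 112, 112]
[np.float64(40.6), np.float64(41.0)]
w12 248 106 [207, 199, 195, 193, 198, 206, 207, 209, 208, 203, 193, 187, 187, 189, 188, 190, 200, 210, 215, 213, 214, 213, 213, 214, 214, 215, 215, 214, 214, 216, 214, 215, 214, 215, 215, 213, 216, 217, 212, 176, 121, 104, 105, 107, 107, 107, 107, 106, 106, 108, 107, 104, 114, 146, 163, 166, 164, 164, 166, 164, 166, 167]
0.5 [115.9 117.6 139.1 156.8 152.8]
0.6 [115.  119.  141.4 157.4 151.4]
0.7 [114.4 120.6 143.6 157.8 149.8]
0.8 [113.9 122.4 145.8 158.  148.1]
w13 249 102 [196, 193, 196, 205, 209, 211, 208, 207, 204, 201, 196, 183, 179, 179, 184, 204, 214, 214, 214, 215, 215, 215, 215, 215, 214, 215, 214, 215, 216, 215, 215, 215, 215, 216, 216, 217, 220, 208, 143, 110, 112, 112, 112, 112, 113, 113, 111, 112, 111, 111, 112, 113, 114, 130, 159, 166, 166, 166, 166, 167, 167, 170]
0.5 [112.  114.1 136.1 153.7 149.3]
0.6 [111.1 115.6 138.4 154.3 147.8]
0.7 [110.5 117.3 140.7 154.6 146.2]
0.8 [110.  119.1 142.8 154.8 144.5]
```

View pics/w13.png

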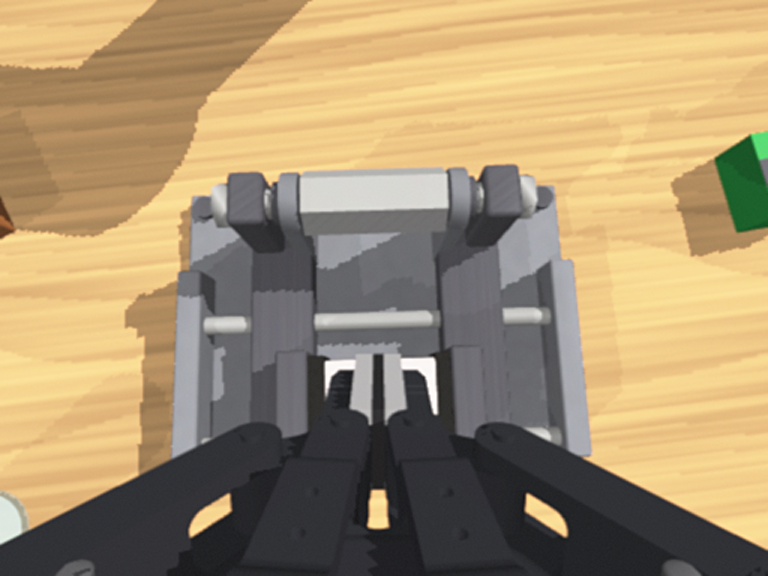

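Request:
{"api": "move_arm", "payload": {"moves": [[0,-0.03,0.003,0,0],[0,-0.06,0.0065,-0.02,0],[0,-0.063,0.007,-0.06,0],[0,-0.063,0.007,-0.09,0],[0,-0.063,0.007,-0.102,0],[0,-0.066,0.007,-0.1035,0],[0,-0.071,0.007,-0.1035,0],[0,-0.074,0.007,-0.1035,0]]}}

```text
clock: 41.02
position: [511.2, -113.6, 107.9]
tcp_rot: [-154.7, -0.0, 83.0]
force: [-0.1, 0.5, -0.1]
opening: 0.2
```

Request:
{"api": "move_arm", "payload": {"moves": [[0,-0.003,0,-0.0003,0],[0,-0.006,0.0003,-0.0004,0],[0,-0.0085,0.0005,-0.0005,0],[0,-0.0105,0.0007,-0.0005,0],[0,-0.012,0.0007,-0.0005,0],[0,-0.0125,0.0007,-0.0005,0],[0,-0.0125,0.0007,-0.0005,0]]}}

```text
clock: 41.9
position: [504.5, -113.4, 109.4]
tcp_rot: [-155.7, -0.0, 83.1]
force: [21.8, -1.2, 3.6]
opening: -0.2
```

Request:
{"api": "move_arm", "payload": {"moves": [[0,0.01,0,0.002,0],[0,0.015,0,0.03,0],[0,0.03,-0.002,0.075,0],[0,0.065,-0.006,0.1,0],[0,0.08,-0.0075,0.102,0],[0,0.08,-0.0075,0.102,0],[0,0.08,-0.0075,0.102,0]]}}

```text
clock: 42.78
position: [583.9, -120.8, 210.8]
tcp_rot: [-155.6, -0.0, 83.1]
force: [0.0, -0.5, -0.5]
opening: 0.1
```

```bash
python3 -c "
from h import *
w=look('w14');print(edges(w))"
```

```text
42.825 [ 583.8 -120.8  210.9] [-155.6   -0.    83.1] [[1.201, 0.51, 1.0], [3.394, 0.66, -1.0]]
40 L [247, 250, 251, 111, 49, 45, 49, 48, 50, 48, 49, 47, 48, 72, 108, 112, 112, 112, 113, 113, 108, 110, 111, 110, 113, 112, 113, 114]
40 R [248, 251, 246, 161, 66, 40, 49, 49, 47, 48, 48, 48, 49, 71, 97, 108, 114, 114, 114, 114, 114, 109, 110, 109, 110, 111, 111, 111]
48 L [248, 251, 250, 170, 67, 43, 49, 48, 48, 47, 47, 51, 63, 84, 103, 111, 113, 113, 111, 112, 111, 111, 111, 112, 113, 114, 114, 113]
48 R [48, 173, 235, 158, 66, 42, 47, 47, 49, 51, 49, 48, 51, 71, 99, 110, 113, 112, 115, 113, 113, 110, 109, 111, 111, 112, 111, 111]
[np.float64(40.8), np.float64(41.25)]
```

```bash
python3 -c "
from station import close_job
print(close_job())"
```

```text
the job is handed in; nothing more can be done
None
```

I stood the aluminium section on the anvil, etched face up and square between the jaws, let go of it and clamped it. I handed the job in with the clock at about 42.8 s of 72, and no verdict was reported.

**Turning the turnbuckle:** The moves allow the tool only to shift and turn about the vertical, so I couldn't grip the hexagon and rotate it. I pushed it round with the closed fingertips instead, re-placing them for each stroke. Some strokes slipped over a corner. The pushing also left the tool leaning about 25°.

**Tightness:** The last tightening push went too far, to a squeeze of about 1.7–2.0 mm on each facing. I eased it back in two steps with a light, measured push.

**Last checks:**
- **Squeeze:** The jaw positions in the final picture give about 1.2–1.4 mm on each facing. The torque felt while easing back gives about 1.4 mm (about 70 N). Both are inside the 0.8–1.8 mm window.
- **Angle readings:** The turnbuckle angle read from the pictures didn't always match the jaw travel, by up to 0.1 rad. That makes the squeeze uncertain by about 0.2–0.3 mm.
- **Section:** A picture taken between the two easing steps showed it between both facings, partly hidden behind the fingers.
- **Forces and clearance:** The highest wrist force read was about 71 N, though forces were read only at the end of each move. At hand-in the arm was clear of the vice and touching nothing.
- **Other things on the desk:** I didn't touch them, but I didn't picture the whole desk again to confirm it.

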